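# Make up two bag-hardware kits

### The job

Make up the two bag kits from the loose stock on the bench. In the tray with three compartments, stand the tall thread spool in the middle compartment and lay the brass ring in one end compartment and the rectangular turn-lock in the other (either way round); in the tray with two compartments put the short, wide spool and the round turn-lock, one to a compartment, either way round. Each piece must sit upright and flat on the floor of its compartment, and the dye jar, the steel anvil and the wax block are not part of a kit: leave them standing where they are.

Things in the scene. Friction and masses are not known exactly. Their poses are not given: they have to be found in the camera images.
- tray3: Kit tray, fixed: grey felt floor, pale wooden lips, 232 x 80 mm outside. Three 72 mm square compartments in a row; centres on the tray's x axis (its long axis) at x = -76, 0, +76 mm, y = 0. Floor 3 mm thick; lips and dividers 4 mm thick, tops 7 mm above the bench. Origin: centre of the underside, on the bench; z up.
- tray2: Kit tray of the same make, fixed, 156 x 80 mm outside. Two 72 mm square compartments in a row; centres on the tray's x axis (its long axis) at x = -38, +38 mm, y = 0. Floor 3 mm thick; lips and divider 4 mm thick, tops 7 mm above the bench. Origin: centre of the underside, on the bench; z up.
- spool_tall: Tall, slim spool of dark brown thread with pale wooden ends, standing: 36 mm in diameter, 60 mm tall, about 40 to 65 g. It is solid and stands loose on the bench; origin: centre of its underside, z up.
- spool_short: Short, wide spool of dark brown thread with pale wooden ends, standing: 48 mm in diameter, 32 mm tall, about 40 to 65 g. It is solid and stands loose on the bench; origin: centre of its underside, z up.
- ring: Heavy brass ring lying flat: 50 mm outside, 32 mm inside diameter, 14 mm tall, about 70 to 120 g. Loose; origin: centre of its underside, z up.
- clasp_rect: Brass turn-lock on a rectangular plate: plate 50 mm (along its x) x 34 mm (y), 5 mm thick, lying flat; a fixed upright bar on its middle to hold it by, 28 mm long (along x), 10 mm wide (along y), from 5 to 23 mm above the underside; about 70 to 120 g. All one rigid piece. It is solid and stands loose on the bench; origin: centre of its underside, z up.
- clasp_round: Brass turn-lock on a round plate: plate 44 mm in diameter, 5 mm thick, lying flat; a fixed upright bar on its middle to hold it by, 28 mm long (along its x), 10 mm wide (along y), from 5 to 23 mm above the underside; about 70 to 120 g. All one rigid piece. It is solid and stands loose on the bench; origin: centre of its underside, z up.
- dye_jar: Amber glass jar of edge dye with a white cap, 44 mm in diameter, 68 mm tall; a bystander to leave alone. Loose; origin: centre of its underside, z up.
- anvil: Steel setting anvil, a plain solid disc 42 mm in diameter and 16 mm tall; a bystander to leave alone. Loose; origin: centre of its underside, z up.
- wax: Pale yellow block of beeswax, 56 mm (x) x 30 mm (y), 18 mm tall; a bystander to leave alone. Loose; origin: centre of its underside, z up.
Mind the look-alikes: they are no part of the job. What is shaped like the clasp_rect but red is not meant. Leave any blue look-alike of the spool_short alone.

How it is judged:
At the end, for the whole second after the job is handed in: Tall spool in the middle, ring and rectangular turn-lock one at each end of the three-compartment tray; short spool and round turn-lock one in each compartment of the other. Centres within 25 mm of the compartment centre, underside within 3 mm of its floor, tilt below 0.08 rad, at rest (x of spool_tall in the frame of tray3 between -0.025 and 0.025 m and y of spool_tall in the frame of tray3 between -0.025 and 0.025 m and (((x of ring in the frame of tray3 between 0.051 and 0.101 m and y of ring in the frame of tray3 between -0.025 and 0.025 m) and (x of clasp_rect in the frame of tray3 between -0.101 and -0.051 m and y of clasp_rect in the frame of tray3 between -0.025 and 0.025 m)) or ((x of ring in the frame of tray3 between -0.101 and -0.051 m and y of ring in the frame of tray3 between -0.025 and 0.025 m) and (x of clasp_rect in the frame of tray3 between 0.051 and 0.101 m and y of clasp_rect in the frame of tray3 between -0.025 and 0.025 m))) and (((x of spool_short in the frame of tray2 between 0.013 and 0.063 m and y of spool_short in the frame of tray2 between -0.025 and 0.025 m) and (x of clasp_round in the frame of tray2 between -0.063 and -0.013 m and y of clasp_round in the frame of tray2 between -0.025 and 0.025 m)) or ((x of spool_short in the frame of tray2 between -0.063 and -0.013 m and y of spool_short in the frame of tray2 between -0.025 and 0.025 m) and (x of clasp_round in the frame of tray2 between 0.013 and 0.063 m and y of clasp_round in the frame of tray2 between -0.025 and 0.025 m))) and z of spool_tall in the frame of tray3 between 0.0005 and 0.006 m and angle between each of spool_tall, spool_short, ring, clasp_rect, clasp_round's own z axis and vertical below 0.08 rad and linear speed of each of spool_tall, spool_short, ring, clasp_rect, clasp_round below 0.02 m/s and z of spool_short in the frame of tray2 between 0.0005 and 0.006 m and z of ring in the frame of tray3 between 0.0005 and 0.006 m and z of clasp_rect in the frame of tray3 between 0.0005 and 0.006 m and z of clasp_round in the frame of tray2 between 0.0005 and 0.006 m); the robot touches nothing.
It fails at once if the dye jar is shifted more than 30 mm or tipped more than 0.5 rad (distance of dye_jar from where it was at the start of the episode above 0.03 m or angle between dye_jar's own z axis and vertical above 0.5 rad).
It fails at once if the steel setting anvil is shifted more than 30 mm or tipped more than 0.5 rad (distance of anvil from where it was at the start of the episode above 0.03 m or angle between anvil's own z axis and vertical above 0.5 rad).
It fails at once if the wax block is shifted more than 30 mm or tipped more than 0.5 rad (distance of wax from where it was at the start of the episode above 0.03 m or angle between wax's own z axis and vertical above 0.5 rad).
It also fails if it takes over 141 s, if anything falls off the work surface, if the arm or the gripper's body presses on something with over 40 N, if the wrist force passes 120 N, or if a joint passes its speed limit or range.

### The arm

A 7-joint arm with a two-finger parallel gripper is mounted at the origin on the work surface. World frame = base frame: x ahead of the robot, y to its left, z up, the work surface at z = 0. Lengths are in m, angles in rad, forces in N, time in s.
With the tool pointing down it reaches from about 0.425 to 0.925 m from the base axis. Payload 6.8 kg.
Tool frame: the origin (TCP) lies at the very end of the fingers, on their centre line; the grasp point (between the pads) lies ctrl.tcp_to_grasp behind it (ctrl.tcp_to_grasp is the distance from the TCP to the grasp point, in m); z points along the fingers, y is the line along which they close (so a half turn about z gives the same grasp; the last joint's range is limited). The gripper opens to 85 mm and grips with 20 to 120 N. Pads are 22 mm wide; open, the fingers measure 114 mm over their backs; the gripper's body (76 mm by 85 mm) begins 54 mm behind the grasp point. The pads swing forward as they close: fully open they stand 13 mm farther back than shut.
Start: joints at [-1.294, 0.477, 0.022, 1.555, -0.011, 1.109, -0.083], TCP at [0.253, 0.626, 0.231] pointing down, gripper open.
Joint ranges: [-2.96, 2.96], [-0.34, 2.1], [-1.41, 1.46], [0.24, 2.44], [-1.37, 4.51], [0.17, 1.92], [-2.96, 2.96]. Speed limits (rad/s): [2.39, 2.39, 3.14, 3.14, 3.14, 3.14, 3.14].

### API

Orientations are given as a unit quaternion [x, y, z, w].
In Python, from cell import ctrl gives the robot as it stands.
- The arm moves only by the tool servo_tool, never from a script. Its argument "series" is a list of rows, each an object with "offset": the shift along the tool's x, y, z as a fraction of full scale, a list of three; "rot": the turn, a rotation vector about the tool's x, y, z as a fraction of full scale, a list of three; "hand": the opening, from -1 (shut) to 1 (fully open). A call has 1 to 5 rows; each row shifts and turns the commanded pose from where the row before left it, along the tool's axes as they then stand; what a row does not reach is not made up. Full scale, the value 1, is 0.15 m for a shift and pi rad for a turn. A row lasts 1/12 s, in which the tool goes at most 41.7 mm and 7.16 degrees, less where a joint would pass 70% of its speed; a pose out of reach is approached as far as the arm can. A call with a number of a shift or a turn outside -1 to 1 is refused whole. A call with a gripper value outside its range is refused whole. The fingers move at their own pace and stop on an object; the grip force is fixed at half the most. Time passes only in rows, so rows that do not move let the fingers close. It gives the time, the measured TCP pose, the force, the opening and the grip force at its end, in the units of the state.
- ctrl.sense(): the state, without advancing time (a new reading comes with each control period).
- ctrl.grab_frame(name): name is "scene" or "top" or "wrist"; returns a dict with "frame" (384x512x3 uint8, red, green, blue), "depth" (384x512 float32, m along the optical axis (not along the pixel's ray), 0 where there is no reading), "camera_matrix" (3x3 intrinsics, pixels), "xyz" and "attitude" of the camera in the world; the wrist camera has in their place "mount" (4x4, takes a point from camera to tool coordinates, whose origin is the TCP and whose axes are the flange's). Camera axes: x right, y up, looking along -z (the intrinsics and any distortion apply to the point x, -y, -z); pixel columns grow to the right and rows downward; lengths in m; the calibration is good to about 2 mm. A picture is of the moment at which its call begins: read the wrist's pose just before it.
- ctrl.hand_in(): hands the job in; it is judged then, once.
Trained networks look in a picture, given as the dict that the camera call returned (one of the last four; its "shot" number tells which), for a name from the list of things; names that differ only in an ending like _2 or _b are one class to them, and where a whole thing is asked for, a point or a joint stands for the part that bears it (a point fixed in the world has none). Each returns a list of dicts, best first, with "p" (0 to 1); they miss things now and then, are a little off and sometimes report something else, mostly with a low value. They report only what shows in the picture. A call takes as long as a camera call. They do not tell look-alikes from the thing itself.
- ctrl.trace(picture, label): "mask" (384x512 bool, what is visible of it) and "centre" ([column, row] as shares, 0 to 1, of the picture: columns of its width, rows of its height, amid what is visible of it).
- ctrl.landmark_of(picture, label): "centre" ([column, row] as shares, 0 to 1, of the picture: columns of its width, rows of its height: a listed point, or the origin of a listed thing).
The state is a dict: "time": time; "joints": joint angles; "qd": joint speeds; "joint_efforts": joint torques, N m; "ee_pos": TCP position; "eef_rot": TCP orientation; "wrist_force": force on the tool from outside, world axes, zero at the start; "ft_torque": the same for the moment, N m; "gripper_width": opening from 0.0 (shut) to 1.0 (fully open); "gripper_force": force on a finger pad.
Only numpy, scipy, OpenCV 4.12 (cv2) and the standard library are available. Lean on these libraries where they do the work, as an engineer would, in place of code of your own. Each camera call takes 0.05 s, during which the arm holds its last target. There are 200 camera calls.

## Working session

There is one attempt and no reset: what is moved stays moved. The work goes in short steps, Python scripts to look and compute and a tool call to move; the robot and the scene stay as the last step left them, time stands still between calls to the robot, and variables do not carry over. Pictures are saved under pics/ and viewed, at most 14 in all, crops included, and the job is handed in when it is done.

Besides the shell and the picture viewer there is one more tool, called after ">>>" as name(argument=value, ...), one argument or row to a line, values as JSON. servo_tool: Moves the arm, as the interface text tells. Shift numbers are shares of 0.15 m and turn numbers shares of pi rad, none past 1 either way. Its arguments: {"type":"object","properties":{"series":{"type":"array","items":{"type":"object","properties":{"offset":{"type":"array","items":{"type":"number","minimum":-1,"maximum":1}},"rot":{"type":"array","items":{"type":"number","minimum":-1,"maximum":1}},"hand":{"type":"number"}}}}},"required":["series"]}

```bash
mkdir -p pics; ls
python3 - <<'E'
from cell import ctrl
import cv2,numpy as np
s=ctrl.sense();print(s, ctrl.tcp_to_grasp)
for n in("top","scene"):
    f=ctrl.grab_frame(n);cv2.imwrite(f"pics/{n}0.png",f["frame"][:,:,::-1]);print(n,f["camera_matrix"],f["xyz"],f["attitude"],f.keys())
E
```

```text
pics
{'time': 0.0, 'joints': array([-1.2941013 ,  0.47780209,  0.0223418 ,  1.55644619, -0.0115507 ,
        1.10928306, -0.08313169]), 'qd': array([ 0.00033402,  0.00096364, -0.00071223, -0.00055652, -0.00107317,
        0.00069664, -0.00031163]), 'joint_efforts': array([ 1.87132387e-04, -5.96462417e+01,  1.60759930e+00, -2.81197375e+01,
        1.24140125e-02,  9.21385858e-03,  1.19085780e-05]), 'ee_pos': array([0.25315499, 0.62509754, 0.23032662]), 'eef_rot': array([ 1.91229564e-01,  9.81544922e-01, -8.96528664e-04, -1.28628924e-04]), 'wrist_force': array([-0.13912656, -0.8019693 ,  0.32125733]), 'ft_torque': array([-0.05527085,  0.0051169 ,  0.0089748 ]), 'gripper_force': 0.0, 'gripper_width': 0.9977847356274501} 0.0187
top [[387.34637915   0.         252.45821872]
 [  0.         387.34637915 189.89719871]
 [  0.           0.           1.        ]] [4.32702283e-01 4.88264742e-05 1.02621250e+00] [-0.04930425  0.04464529  0.70878334 -0.70228347] dict_keys(['frame', 'depth', 'camera_matrix', 'xyz', 'attitude', 'shot'])
scene [[488.6629511    0.         263.71495337]
 [  0.         488.6629511  187.34450831]
 [  0.           0.           1.        ]] [1.27125353 0.22912707 0.85918967] [0.2113246  0.2884372  0.75107192 0.5550107 ] dict_keys(['frame', 'depth', 'camera_matrix', 'xyz', 'attitude', 'shot'])
```

View pics/top0.png

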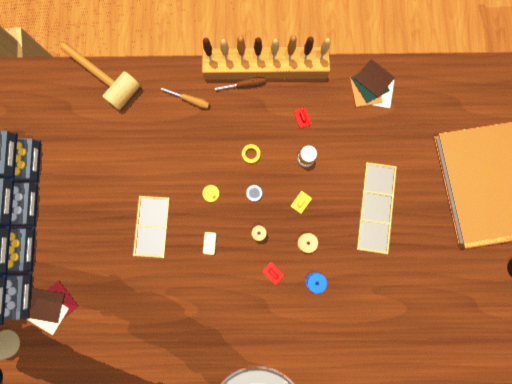

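View pics/scene0.png

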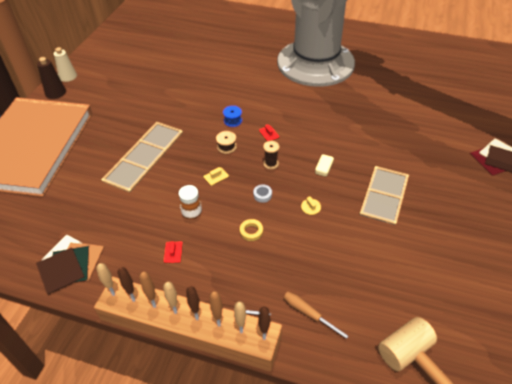

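Top view: the ring is at (251,154), round clasp (211,194), yellow rect clasp (301,202), tall spool (259,233) and short spool (308,243). The bystanders are the jar (308,156), anvil (254,193) and wax (209,243). Tray3 is at (377,208) and tray2 at (151,227). The look-alikes are the red clasps at (303,118) and (273,273) and the blue spool at (316,283). The brass clasp at (301,202) and the brown spool with pale ends at (308,243) are the ones meant.

```bash
cat > h.py <<'E'
from cell import ctrl
import cv2,numpy as np
from scipy.spatial.transform import Rotation as R
def campose(f,s=None):
    if "mount" in f:
        T=np.eye(4);T[:3,:3]=R.from_quat(s["eef_rot"]).as_matrix();T[:3,3]=s["ee_pos"]
        M=T@np.array(f["mount"]);return M[:3,:3],M[:3,3]
    return R.from_quat(f["attitude"]).as_matrix(),np.array(f["xyz"])
def cloud(f,s=None):
    Rm,t=campose(f,s);K=f["camera_matrix"];d=f["depth"];v,u=np.mgrid[:384,:512]
    P=np.stack([(u-K[0,2])/K[0,0]*d,-(v-K[1,2])/K[1,1]*d,-d],-1)@Rm.T+t
    P[d==0]=np.nan;return P
def onplane(f,uv,z,s=None):
    Rm,t=campose(f,s);K=f["camera_matrix"];uv=np.atleast_2d(uv)
    r=np.c_[(uv[:,0]-K[0,2])/K[0,0],-(uv[:,1]-K[1,2])/K[1,1],-np.ones(len(uv))]@Rm.T
    return t+r*((z-t[2])/r[:,2])[:,None]
E
cat > m.py <<'E'
from h import *
names="tray3 tray2 spool_tall spool_short ring clasp_rect clasp_round dye_jar anvil wax".split()
for c in("top","scene"):
    f=ctrl.grab_frame(c);P=cloud(f);K=f["camera_matrix"]
    print(c,"bench z", np.nanmedian(P[250:300,180:230,2]), np.nanmedian(P[200:215,325:340,2]),np.nanstd(P[250:270,180:200,2]))
    for n in names:
        for d in ctrl.trace(f,n)[:3]:
            m=d["mask"]
            if m.sum()<15: continue
            q=P[m];z=np.nanpercentile(q[:,2],[5,50,95])
            ct=np.array(d["centre"])*[512,384]
            top=q[q[:,2]>z[2]-.004];
            r=cv2.minAreaRect(np.float32(q[:,:2][~np.isnan(q[:,0])]*1000))
            print(n,round(d["p"],2),ct.round(),m.sum(),"z",z.round(4),"med",np.nanmedian(q,0)[:2].round(4),"top",np.nanmean(top,0)[:2].round(4),"rect",np.round(r[0]),np.round(r[1]),round(r[2],1))
        l=ctrl.landmark_of(f,n)[:2]
        for d in l: print("    lm",round(d["p"],2),onplane(f,np.array(d["centre"])*[512,384],0.0)[0].round(4))
    if c=="top": cv2.imwrite("pics/crop1.png",cv2.resize(f["frame"][100:300,190:340,::-1],None,fx=4,fy=3,interpolation=2)[:600])
E
python3 m.py
```

```text
top bench z -0.0006218789480025855 -0.00036984723459321245 0.0018019152755821496
tray3 0.93 [152. 224.] 1807 z [-0.0005  0.003   0.0075] med [0.4758 0.2743] top [0.4773 0.2738] rect [477. 274.] [ 81. 156.] 85.8
tray3 0.74 [375. 210.] 2695 z [-0.0002  0.0031  0.0075] med [ 0.5183 -0.3207] top [ 0.5203 -0.3193] rect [ 521. -323.] [ 86. 232.] 81.4
tray3 0.63 [307. 152.] 285 z [0.0206 0.0664 0.0701] med [ 0.6486 -0.1327] top [ 0.6542 -0.1363] rect [ 652. -134.] [39. 41.] 89.6
    lm 0.88 [0.4725 0.2682 0.    ]
    lm 0.81 [ 0.5169 -0.3207  0.    ]
tray2 0.93 [152. 224.] 1807 z [-0.0005  0.003   0.0075] med [0.4758 0.2743] top [0.4773 0.2738] rect [477. 274.] [ 81. 156.] 85.8
tray2 0.74 [375. 210.] 2695 z [-0.0002  0.0031  0.0075] med [ 0.5183 -0.3207] top [ 0.5203 -0.3193] rect [ 521. -323.] [ 86. 232.] 81.4
tray2 0.63 [307. 152.] 285 z [0.0206 0.0664 0.0701] med [ 0.6486 -0.1327] top [ 0.6542 -0.1363] rect [ 652. -134.] [39. 41.] 89.6
    lm 0.88 [0.4725 0.2682 0.    ]
    lm 0.81 [ 0.5169 -0.3207  0.    ]
spool_tall 0.61 [258. 232.] 138 z [0.0563 0.0593 0.062 ] med [ 0.454  -0.0093] to
[... 4519 characters left out ...]
4 0.1203] rect [562. 120.] [44. 44.] 12.3
    lm 0.7 [ 0.5557  0.1226 -0.    ]
dye_jar 0.98 [192. 202.] 572 z [0.0099 0.0468 0.0691] med [ 0.6657 -0.1286] top [ 0.6553 -0.1344] rect [ 651. -151.] [81. 42.] 70.6
    lm 0.89 [ 0.6505 -0.1304  0.    ]
anvil 0.74 [227. 142.] 330 z [0.0031 0.0298 0.0338] med [ 0.4403 -0.1292] top [ 0.4317 -0.1317] rect [ 432. -132.] [49. 43.] 21.8
anvil 0.52 [261. 196.] 240 z [0.005  0.015  0.0175] med [0.5663 0.0055] top [0.5624 0.0044] rect [562.   4.] [44. 37.] 16.8
    lm 0.57 [ 0.5632  0.0006 -0.    ]
wax 0.68 [322. 167.] 258 z [0.0026 0.0163 0.0198] med [0.4395 0.1198] top [0.4339 0.12  ] rect [430. 118.] [35. 64.] 88.3
    lm 0.58 [ 0.4344  0.1131 -0.    ]
```

View pics/crop1.png

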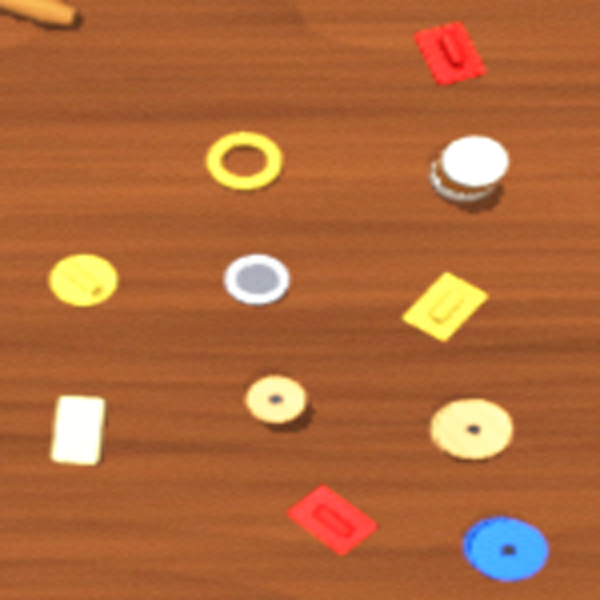

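The crop confirms the brass rect clasp at crop (445,305) and the pale-ended short spool at (472,428). The red and blue pieces are separate. Next I refine the bar yaws and tray poses from both views.

```bash
cat > r.py <<'E'
from h import *
c={"round":(.564,.119),"rect":(.538,-.121)}
T={"tray3":(.521,-.321,.232),"tray2":(.476,.274,.156)}
for cam in("top","scene"):
    f=ctrl.grab_frame(cam);P=cloud(f).reshape(-1,3);P=P[~np.isnan(P[:,0])]
    for n,(x,y) in c.items():
        q=P[(np.hypot(P[:,0]-x,P[:,1]-y)<.035)];b=q[q[:,2]>.015]
        w,v=np.linalg.eigh(np.cov(b[:,:2].T));print(cam,n,len(b),b.mean(0).round(4),"bar deg",np.degrees(np.arctan2(v[1,1],v[0,1])).round(1)%180,np.sqrt(w).round(4),"z",np.percentile(b[:,2],90).round(4))
    for n,(x,y,L) in T.items():
        q=P[(abs(P[:,0]-x)<L/2+.02)&(abs(P[:,1]-y)<.08)];q=q[(q[:,2]>.0015)&(q[:,2]<.012)]
        r=cv2.minAreaRect(np.float32(q[:,:2]*1000));print(cam,n,np.round(r[0]),np.round(r[1]),round(r[2],1),q.mean(0).round(4), "floor",np.percentile(q[:,2],[50]).round(4))
E
python3 r.py
```

```text
top round 38 [0.5629 0.1175 0.0219] bar deg 44.400000000000006 [0.0026 0.0085] z 0.0245
top rect 42 [ 0.5375 -0.1214  0.0222] bar deg 143.3 [0.0029 0.0082] z 0.0243
top tray3 [ 521. -321.] [272. 160.] 0.1 [ 0.521  -0.3205  0.0038] floor [0.0034]
top tray2 [476. 275.] [195. 160.] 0.5 [0.4776 0.275  0.0037] floor [0.0032]
scene round 59 [0.5649 0.1195 0.0208] bar deg 43.599999999999994 [0.0033 0.0084] z 0.0233
scene rect 54 [ 0.5391 -0.1202  0.0211] bar deg 144.3 [0.0034 0.0077] z 0.0235
scene tray3 [ 521. -321.] [272. 160.] 0.0 [ 0.529  -0.3207  0.0039] floor [0.0034]
scene tray2 [476. 274.] [196. 159.] 0.2 [0.4797 0.2745 0.0037] floor [0.0033]
```

>>> servo_tool(
  series=[
    {"offset": [0,0.2,0],"rot": [0,0,0],"hand": 0.0},
    {"offset": [0,0,0],"rot": [0,0,0.03],"hand": 0.0},
    {"offset": [0,0,0],"rot": [0,0,0],"hand": 0.0},
  ],
)

```text
time: 2.55
ee_pos: [0.2648, 0.6541, 0.2307]
eef_rot: [0.239, 0.971, -0.0, 0.0]
wrist_force: [0.3, 0.1, -0.4]
gripper_width: 0.604
gripper_force: 0.0
```

```bash
cat > go.py <<'E'
import sys
from h import *
# go.py x y z [yaw of closing line deg]: remaining shift (full-scale, tool axes at present) and turn
s=ctrl.sense();p=s["ee_pos"];Rm=R.from_quat(s["eef_rot"]).as_matrix()
a=[float(v) for v in sys.argv[1:]]
yaw=np.degrees(np.arctan2(Rm[1,1],Rm[0,1]))
print("t",round(s["time"],2),"p",p.round(4),"yaw",yaw.round(1),"tilt",np.degrees(np.arccos(-Rm[2,2])).round(2),"w",round(s["gripper_width"],3),"gf",round(s["gripper_force"],1),"F",s["wrist_force"].round(1),"j1,j7",s["joints"][[0,6]].round(2))
if len(a)>=3:
    d=np.array(a[:3])-p;o=Rm.T@d/.15
    print("shift now-axes",o.round(3))
    if len(a)>3:
        dy=(a[3]-yaw+90)%180-90; print("yaw turn deg",dy.round(1),"rot z share",round(-dy/180,4))
        y=np.radians(yaw+dy);Rt=np.c_[[-np.sin(y),np.cos(y),0],[np.cos(y),np.sin(y),0],[0,0,-1]]
        if abs(np.linalg.det(Rt)-1)>.1: Rt[:,0]*=-1
        Rt=np.array(Rt);print("shift after turn",(Rt.T@d/.15).round(3))
E
python3 go.py .564 .119 .12 133
```

```text
t 2.55 p [0.2648 0.6541 0.2307] yaw 62.4 tilt 0.02 w 0.604 gf 0.0 F [ 0.3  0.1 -0.4] j1,j7 [-1.31 -0.17]
shift now-axes [-3.422 -2.235  0.739]
yaw turn deg 70.6 rot z share -0.3924
shift after turn [ 0.974 -3.969  0.738]
```

>>> servo_tool(
  series=[
    {"offset": [-0.22,-0.14,0],"hand": 0.0},
    {"offset": [-0.22,-0.14,0],"hand": 0.0},
    {"offset": [-0.22,-0.14,0],"hand": 0.0},
    {"offset": [-0.22,-0.14,0],"hand": 0.0},
    {"offset": [-0.22,-0.14,0],"hand": 0.0},
  ],
)

```text
$.series[0]: bad value
```

>>> servo_tool(
  series=[
    {"offset": [-0.22,-0.14,0.05],"hand": 0.0},
    {"offset": [-0.22,-0.14,0.05],"hand": 0.0},
    {"offset": [-0.22,-0.14,0.05],"hand": 0.0},
    {"offset": [-0.22,-0.14,0.05],"hand": 0.0},
    {"offset": [-0.22,-0.14,0.05],"hand": 0.0},
  ],
)

```text
$.series[0]: bad value
```

>>> servo_tool(
  series=[
    {"offset": [-0.22,-0.14,0.05],"hand": 0.0},
    {"offset": [-0.22,-0.14,0.05],"hand": 0.0},
    {"offset": [-0.22,-0.14,0.05],"hand": 0.0},
    {"offset": [-0.22,-0.14,0.05],"hand": 0.0},
    {"offset": [-0.22,-0.14,0.05],"hand": 0.0},
  ],
)

```text
$.series[0]: bad value
```

```bash
python3 go.py .564 .119 .12 133.5
```

```text
t 2.55 p [0.2648 0.6541 0.2307] yaw 62.4 tilt 0.02 w 0.604 gf 0.0 F [ 0.3  0.1 -0.4] j1,j7 [-1.31 -0.17]
shift now-axes [-3.422 -2.235  0.739]
yaw turn deg 71.1 rot z share -0.3952
shift after turn [ 1.008 -3.961  0.738]
```

>>> servo_tool(
  series=[
    {"offset": [-0.22,-0.14,0],"rot": [0,0,0],"hand": 0.0},
    {"offset": [-0.22,-0.14,0],"rot": [0,0,0],"hand": 0.0},
    {"offset": [-0.22,-0.14,0],"rot": [0,0,0],"hand": 0.0},
    {"offset": [-0.22,-0.14,0],"rot": [0,0,0],"hand": 0.0},
    {"offset": [-0.22,-0.14,0],"rot": [0,0,0],"hand": 0.0},
  ],
)

```text
time: 2.97
ee_pos: [0.3631, 0.4821, 0.2315]
eef_rot: [0.236, 0.972, 0.0, 0.0]
wrist_force: [0.7, -0.1, 0.3]
gripper_width: 0.495
gripper_force: 0.0
```

>>> servo_tool(
  series=[
    {"offset": [-0.22,-0.14,0.05],"rot": [0,0,0],"hand": 0.0},
    {"offset": [-0.22,-0.14,0.05],"rot": [0,0,0],"hand": 0.0},
    {"offset": [-0.22,-0.14,0.05],"rot": [0,0,0],"hand": 0.0},
    {"offset": [-0.22,-0.14,0.05],"rot": [0,0,0],"hand": 0.0},
    {"offset": [-0.22,-0.14,0.05],"rot": [0,0,0],"hand": 0.0},
  ],
)

```text
time: 3.38
ee_pos: [0.461, 0.313, 0.1939]
eef_rot: [0.236, 0.972, 0.0, 0.0]
wrist_force: [1.3, 0.3, -0.4]
gripper_width: 0.501
gripper_force: 0.0
```

>>> servo_tool(
  series=[
    {"offset": [-0.22,-0.14,0.05],"rot": [0,0,0],"hand": 0.0},
    {"offset": [-0.22,-0.14,0.05],"rot": [0,0,0],"hand": 0.0},
    {"offset": [-0.22,-0.14,0.05],"rot": [0,0,0],"hand": 0.0},
    {"offset": [-0.22,-0.14,0.05],"rot": [0,0,0],"hand": 0.0},
    {"offset": [-0.22,-0.14,0.05],"rot": [0,0,0],"hand": 0.0},
  ],
)

```text
time: 3.8
ee_pos: [0.559, 0.1439, 0.1564]
eef_rot: [0.236, 0.972, 0.0, 0.0]
wrist_force: [0.9, 0.0, -0.4]
gripper_width: 0.503
gripper_force: 0.0
```

```bash
python3 go.py .564 .119 .12 133.5
```

```text
t 3.8 p [0.559  0.1439 0.1564] yaw 62.7 tilt 0.03 w 0.503 gf 0.0 F [ 0.9  0.  -0.4] j1,j7 [-0.52  0.83]
shift now-axes [-0.106 -0.133  0.243]
yaw turn deg 70.8 rot z share -0.3933
shift after turn [ 0.09  -0.144  0.243]
```

>>> servo_tool(
  series=[
    {"offset": [0,0,0],"rot": [0,0,-0.0393],"hand": 0.0},
    {"offset": [0,0,0],"rot": [0,0,-0.0393],"hand": 0.0},
    {"offset": [0,0,0],"rot": [0,0,-0.0393],"hand": 0.0},
    {"offset": [0,0,0],"rot": [0,0,-0.0393],"hand": 0.0},
    {"offset": [0,0,0],"rot": [0,0,-0.0393],"hand": 0.0},
  ],
)

```text
time: 4.22
ee_pos: [0.5584, 0.1455, 0.1565]
eef_rot: [-0.073, 0.997, 0.0, 0.0]
wrist_force: [-0.4, -0.5, 0.0]
gripper_width: 0.504
gripper_force: 0.0
```

>>> servo_tool(
  series=[
    {"offset": [0,0,0],"rot": [0,0,-0.0393],"hand": 0.0},
    {"offset": [0,0,0],"rot": [0,0,-0.0393],"hand": 0.0},
    {"offset": [0,0,0],"rot": [0,0,-0.0393],"hand": 0.0},
    {"offset": [0,0,0],"rot": [0,0,-0.0393],"hand": 0.0},
    {"offset": [0,0,0],"rot": [0,0,-0.0393],"hand": 0.0},
  ],
)

```text
time: 4.63
ee_pos: [0.5583, 0.1456, 0.1566]
eef_rot: [-0.373, 0.928, -0.0, 0.0]
wrist_force: [0.5, 0.7, -0.1]
gripper_width: 0.498
gripper_force: 0.0
```

>>> servo_tool(
  series=[
    {"offset": [0.09,-0.144,0.12],"rot": [0,0,0],"hand": 0.0},
    {"offset": [0,0,0.12],"rot": [0,0,0],"hand": 0.0},
    {"offset": [0,0,0],"rot": [0,0,0],"hand": 0.0},
  ],
)

```text
time: 4.88
ee_pos: [0.5615, 0.1184, 0.1177]
eef_rot: [-0.369, 0.93, -0.0, -0.003]
wrist_force: [-1.0, 0.0, -0.3]
gripper_width: 0.5
gripper_force: 0.0
```

```bash
python3 go.py .564 .119 .008 134
python3 - <<'E'
from h import *
s=ctrl.sense();f=ctrl.grab_frame("wrist");P=cloud(f,s);q=P.reshape(-1,3);q=q[(np.hypot(q[:,0]-.564,q[:,1]-.119)<.03)]
b=q[(q[:,2]>.015)&(q[:,2]<.04)];print(len(b))
if len(b)>5:
  w,v=np.linalg.eigh(np.cov(b[:,:2].T));print((b[:,:2].max(0)+b[:,:2].min(0))/2,b.mean(0),np.degrees(np.arctan2(v[1,1],v[0,1]))%180,np.sqrt(w))
cv2.imwrite("pics/w1.png",f["frame"][:,:,::-1])
E
```

```text
t 4.88 p [0.5615 0.1184 0.1177] yaw 133.3 tilt 0.3 w 0.5 gf 0.0 F [-1.   0.  -0.3] j1,j7 [-0.27  1.97]
shift now-axes [-0.019 -0.01   0.731]
yaw turn deg 0.7 rot z share -0.004
shift after turn [-0.015 -0.009  0.731]
304
[0.56186781 0.12011681] [0.56123014 0.11926969 0.02274695] 44.68689220639226 [0.00278067 0.00842708]
```

View pics/w1.png

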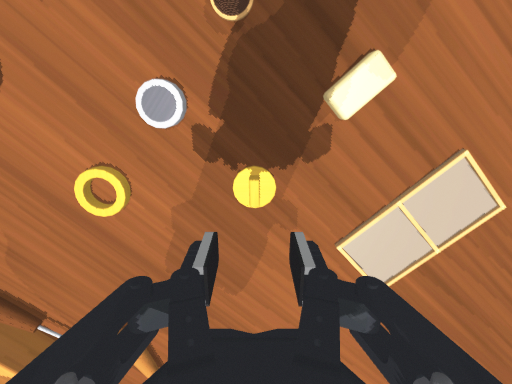

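Wrist view: the clasp is at (254,187) with its bar aligned between the fingers at (209,·) and (297,·). I descend and grip.

>>> servo_tool(
  series=[
    {"offset": [-0.01,0,0.2],"rot": [0,0,0],"hand": 0.0},
    {"offset": [0,0,0.2],"rot": [0,0,0],"hand": 0.0},
    {"offset": [0,0,0.2],"rot": [0,0,0],"hand": 0.0},
    {"offset": [0,0,0.1],"rot": [0,0,0],"hand": 0.0},
    {"offset": [0,0,0.02],"rot": [0,0,0],"hand": 0.0},
  ],
)

```text
time: 5.35
ee_pos: [0.5629, 0.1226, 0.0104]
eef_rot: [-0.37, 0.929, 0.001, -0.002]
wrist_force: [0.2, -0.9, 0.4]
gripper_width: 0.496
gripper_force: 0.0
```

>>> servo_tool(
  series=[
    {"offset": [0,0,0],"rot": [0,0,0],"hand": -1},
    {"offset": [0,0,0],"rot": [0,0,0],"hand": -1},
    {"offset": [0,0,0],"rot": [0,0,0],"hand": -1},
    {"offset": [0,0,0],"rot": [0,0,0],"hand": -1},
    {"offset": [0,0,0],"rot": [0,0,0],"hand": -1},
  ],
)

```text
time: 5.77
ee_pos: [0.5663, 0.1225, 0.0144]
eef_rot: [-0.369, 0.929, -0.0, 0.002]
wrist_force: [-1.7, 1.0, 6.8]
gripper_width: 0.092
gripper_force: 60.5
```

>>> servo_tool(
  series=[
    {"offset": [0,0,0],"rot": [0,0,0],"hand": -1},
    {"offset": [0,0,0],"rot": [0,0,0],"hand": -1},
    {"offset": [0,0,-0.1],"rot": [0,0,0],"hand": -1},
    {"offset": [0,0,-0.2],"rot": [0,0,0],"hand": -1},
    {"offset": [0,0,-0.2],"rot": [0,0,0],"hand": -1},
  ],
)

```text
time: 6.18
ee_pos: [0.564, 0.1216, 0.0881]
eef_rot: [-0.369, 0.929, 0.0, -0.001]
wrist_force: [0.8, -0.3, -1.4]
gripper_width: 0.09
gripper_force: 59.5
```

```bash
python3 go.py .514 .271 .1
```

```text
t 6.18 p [0.564  0.1216 0.0881] yaw 133.3 tilt 0.1 w 0.09 gf 59.5 F [ 0.8 -0.3 -1.4] j1,j7 [-0.27  1.97]
shift now-axes [-0.441  0.953 -0.079]
```

>>> servo_tool(
  series=[
    {"offset": [-0.088,0.19,0],"rot": [0,0,0],"hand": -1},
    {"offset": [-0.088,0.19,0],"rot": [0,0,0],"hand": -1},
    {"offset": [-0.088,0.19,0],"rot": [0,0,0],"hand": -1},
    {"offset": [-0.088,0.19,0],"rot": [0,0,0],"hand": -1},
    {"offset": [-0.088,0.19,0],"rot": [0,0,0],"hand": -1},
  ],
)

```text
time: 6.6
ee_pos: [0.5148, 0.2721, 0.0884]
eef_rot: [-0.369, 0.93, 0.0, 0.001]
wrist_force: [0.5, 0.7, -1.5]
gripper_width: 0.094
gripper_force: 59.6
```

>>> servo_tool(
  series=[
    {"offset": [0,0,0],"rot": [0,0,0],"hand": -1},
    {"offset": [0,0,0],"rot": [0,0,0],"hand": -1},
  ],
)

```text
time: 6.77
ee_pos: [0.5142, 0.2736, 0.0881]
eef_rot: [-0.371, 0.929, 0.001, 0.001]
wrist_force: [0.5, -0.3, -1.7]
gripper_width: 0.092
gripper_force: 59.6
```

```bash
python3 go.py .514 .271 .025
python3 - <<'E'
from h import *
s=ctrl.sense();f=ctrl.grab_frame("scene");P=cloud(f);m=(np.hypot(P[:,:,0]-.514,P[:,:,1]-.271)<.03)&(P[:,:,2]>.03)&(P[:,:,2]<.2)
F=f["frame"].astype(int);y=m&(F[:,:,0]>150)&(F[:,:,1]>120)&(F[:,:,2]<100);print(y.sum(),np.percentile(P[y][:,2],[2,10,50,90]) if y.any() else 0, s["ee_pos"])
r,c=np.nonzero(m);r0,c0=max(r.min()-30,0),max(c.min()-50,0)
cv2.imwrite("pics/s1.png",cv2.resize(f["frame"][r0:r0+130,c0:c0+130,::-1],None,fx=4,fy=4))
E
```

```text
t 6.77 p [0.5142 0.2736 0.0881] yaw 133.6 tilt 0.11 w 0.092 gf 59.6 F [ 0.5 -0.3 -1.7] j1,j7 [-0.53  1.69]
shift now-axes [ 0.014 -0.012  0.421]
111 [0.0746163  0.07593238 0.07797142 0.08151872] [0.51420146 0.27362007 0.08814729]
```

View pics/s1.png

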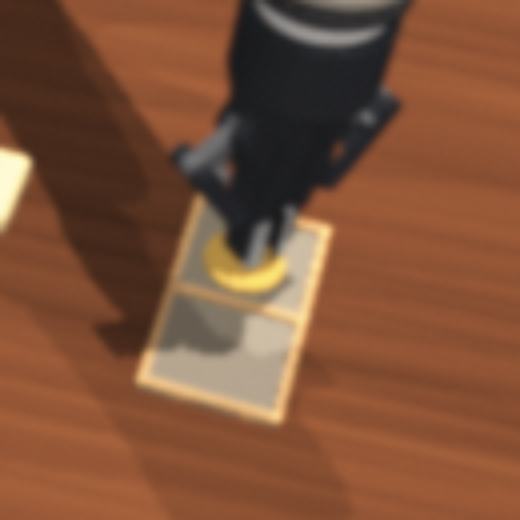

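The wrist picture is clear of trouble, and in the scene view the plate top (crop 245,260) sits about 10 mm below the TCP, over the far compartment. I lower and release.

>>> servo_tool(
  series=[
    {"offset": [0.01,-0.01,0.2],"rot": [0,0,0],"hand": -1},
    {"offset": [0,0,0.15],"rot": [0,0,0],"hand": -1},
    {"offset": [0,0,0.07],"rot": [0,0,0],"hand": -1},
    {"offset": [0,0,0.035],"rot": [0,0,0],"hand": -1},
    {"offset": [0,0,0.01],"rot": [0,0,0],"hand": -1},
  ],
)

```text
time: 7.23
ee_pos: [0.5152, 0.2671, 0.0174]
eef_rot: [-0.368, 0.93, -0.001, -0.001]
wrist_force: [-0.5, -0.7, 2.5]
gripper_width: 0.095
gripper_force: 59.8
```

>>> servo_tool(
  series=[
    {"offset": [0,0,0],"rot": [0,0,0],"hand": -1},
  ],
)

```text
time: 7.32
ee_pos: [0.5158, 0.2681, 0.0181]
eef_rot: [-0.368, 0.93, -0.0, 0.0]
wrist_force: [0.7, 0.0, -1.9]
gripper_width: 0.093
gripper_force: 59.6
```

Close to the floor. I release and go up.

>>> servo_tool(
  series=[
    {"offset": [0,0,0.003],"rot": [0,0,0],"hand": -1},
    {"offset": [0,0,0],"rot": [0,0,0],"hand": -0.3},
    {"offset": [0,0,0],"rot": [0,0,0],"hand": -0.3},
    {"offset": [0,0,0],"rot": [0,0,0],"hand": -0.3},
    {"offset": [0,0,-0.1],"rot": [0,0,0],"hand": -0.3},
  ],
)

```text
time: 7.73
ee_pos: [0.5136, 0.2679, 0.0304]
eef_rot: [-0.369, 0.929, -0.0, -0.002]
wrist_force: [0.2, -0.1, -0.6]
gripper_width: 0.353
gripper_force: 0.0
```

>>> servo_tool(
  series=[
    {"offset": [0,0,-0.25],"rot": [0,0,0],"hand": 1},
    {"offset": [0,0,-0.25],"rot": [0,0,0],"hand": 1},
    {"offset": [0,0,-0.1],"rot": [0,0,0],"hand": 1},
    {"offset": [0,0,0],"rot": [0,0,0.0393],"hand": 1},
    {"offset": [0,0,0],"rot": [0,0,0.0393],"hand": 1},
  ],
)

```text
time: 8.15
ee_pos: [0.5162, 0.2693, 0.1243]
eef_rot: [-0.249, 0.969, 0.001, 0.002]
wrist_force: [-0.1, 0.4, -0.5]
gripper_width: 0.997
gripper_force: 0.0
```

>>> servo_tool(
  series=[
    {"offset": [0,0,0],"rot": [0,0,0.0393],"hand": 1},
    {"offset": [0,0,0],"rot": [0,0,0.0393],"hand": 1},
    {"offset": [0,0,0],"rot": [0,0,0.0393],"hand": 1},
    {"offset": [0,0,0],"rot": [0,0,0.0393],"hand": 1},
    {"offset": [0,0,0],"rot": [0,0,0.0393],"hand": 1},
  ],
)

```text
time: 8.57
ee_pos: [0.515, 0.2688, 0.1224]
eef_rot: [0.057, 0.998, 0.0, 0.0]
wrist_force: [0.2, -0.3, 0.0]
gripper_width: 1.001
gripper_force: 0.0
```

```bash
python3 go.py .431 -.133 .12 86
python3 - <<'E'
from h import *
s=ctrl.sense();f=ctrl.grab_frame("wrist");P=cloud(f,s);q=P.reshape(-1,3);q=q[(np.hypot(q[:,0]-.514,q[:,1]-.271)<.034)];
b=q[q[:,2]>.015];print(len(q),len(b),b.mean(0).round(4) if len(b) else 0, np.percentile(q[:,2],[5,50,95]).round(4))
f=ctrl.grab_frame("scene");P=cloud(f);q=P.reshape(-1,3);q=q[(np.hypot(q[:,0]-.514,q[:,1]-.271)<.034)&(q[:,2]<.06)];b=q[q[:,2]>.015];print(len(q),len(b),b.mean(0).round(4),b[:,2].max())
E
```

```text
t 8.57 p [0.515  0.2688 0.1224] yaw 83.4 tilt 0.03 w 1.001 gf 0.0 F [ 0.2 -0.3  0. ] j1,j7 [-0.68  0.93]
shift now-axes [ 0.251 -2.725  0.015]
yaw turn deg 2.6 rot z share -0.0142
shift after turn [ 0.372 -2.712  0.016]
14848 11904 [0.5013 0.2724 0.2034] [0.0031 0.2064 0.2187]
530 73 [0.5151 0.2651 0.0227] 0.027634253163656752
```

>>> servo_tool(
  series=[
    {"offset": [0.023,-0.248,0],"rot": [0,0,0],"hand": 1},
    {"offset": [0.023,-0.248,0],"rot": [0,0,0],"hand": 1},
    {"offset": [0.023,-0.248,0],"rot": [0,0,0],"hand": 1},
    {"offset": [0.023,-0.248,0],"rot": [0,0,0],"hand": 1},
    {"offset": [0.023,-0.248,0],"rot": [0,0,0],"hand": 1},
  ],
)

```text
time: 9.08
ee_pos: [0.4772, 0.0842, 0.1224]
eef_rot: [0.052, 0.999, 0.0, 0.0]
wrist_force: [0.4, -0.9, -0.5]
gripper_width: 0.998
gripper_force: 0.0
```

>>> servo_tool(
  series=[
    {"offset": [0.023,-0.248,0],"rot": [0,0,0],"hand": 1},
    {"offset": [0.023,-0.248,0],"rot": [0,0,0],"hand": 1},
    {"offset": [0.023,-0.248,0],"rot": [0,0,0],"hand": 1},
    {"offset": [0.023,-0.248,0],"rot": [0,0,0],"hand": 1},
    {"offset": [0.023,-0.248,0],"rot": [0,0,0],"hand": 1},
  ],
)

```text
time: 9.5
ee_pos: [0.44, -0.099, 0.1225]
eef_rot: [0.052, 0.999, 0.0, 0.0]
wrist_force: [1.4, 0.4, 0.4]
gripper_width: 0.997
gripper_force: 0.0
```

>>> servo_tool(
  series=[
    {"offset": [0.023,-0.248,0],"rot": [0,0,0],"hand": 1},
    {"offset": [0,0,0],"rot": [0,0,0],"hand": 1},
    {"offset": [0,0,0],"rot": [0,0,0],"hand": 1},
  ],
)

```text
time: 9.75
ee_pos: [0.4324, -0.1362, 0.1224]
eef_rot: [0.055, 0.998, -0.0, 0.0]
wrist_force: [-0.2, 0.2, 0.2]
gripper_width: 1.0
gripper_force: 0.0
```

```bash
python3 go.py .431 -.133 .014
cat > w.py <<'E'
import sys
from h import *
x,y,z0,z1,n=[float(v) for v in sys.argv[1:5]]+[sys.argv[5]]
s=ctrl.sense();f=ctrl.grab_frame("wrist");P=cloud(f,s);q=P.reshape(-1,3);q=q[(np.hypot(q[:,0]-x,q[:,1]-y)<.045)&(q[:,2]>z0)&(q[:,2]<z1)]
if len(q)>10:
  r=cv2.minAreaRect(np.float32(q[:,:2]*1000));print(len(q),"mean",q.mean(0).round(4),"rect",r)
  (cx,cy),rad=cv2.minEnclosingCircle(np.float32(q[:,:2]*1000));print("circ",cx,cy,rad)
cv2.imwrite(f"pics/{n}.png",f["frame"][:,:,::-1])
E
python3 w.py .431 -.133 .026 .04 w2
```

```text
t 9.75 p [ 0.4324 -0.1362  0.1224] yaw 83.7 tilt 0.04 w 1.0 gf 0.0 F [-0.2  0.2  0.2] j1,j7 [-0.05  1.73]
shift now-axes [0.012 0.02  0.723]
2058 mean [ 0.4285 -0.132   0.0323] rect ((429.3348083496094, -132.11566162109375), (47.31113052368164, 47.70879364013672), 80.56526184082031)
circ 429.57391357421875 -131.79908752441406 24.24464988708496
```

>>> servo_tool(
  series=[
    {"offset": [0.016,0.025,0.2],"rot": [0,0,0],"hand": 1},
    {"offset": [0,0,0.2],"rot": [0,0,0],"hand": 1},
    {"offset": [0,0,0.2],"rot": [0,0,0],"hand": 1},
    {"offset": [0,0,0.1],"rot": [0,0,0],"hand": 1},
    {"offset": [0,0,0.02],"rot": [0,0,0],"hand": 1},
  ],
)

```text
time: 10.22
ee_pos: [0.4297, -0.1276, 0.0116]
eef_rot: [0.052, 0.999, 0.001, -0.002]
wrist_force: [-0.3, 0.2, 0.1]
gripper_width: 0.999
gripper_force: 0.0
```

>>> servo_tool(
  series=[
    {"offset": [0,0,0],"rot": [0,0,0],"hand": -1},
    {"offset": [0,0,0],"rot": [0,0,0],"hand": -1},
    {"offset": [0,0,0],"rot": [0,0,0],"hand": -1},
    {"offset": [0,0,0],"rot": [0,0,0],"hand": -1},
    {"offset": [0,0,0],"rot": [0,0,0],"hand": -1},
  ],
)

```text
time: 10.63
ee_pos: [0.4322, -0.1298, 0.0157]
eef_rot: [0.054, 0.999, 0.0, 0.001]
wrist_force: [-1.5, 1.8, 8.2]
gripper_width: 0.532
gripper_force: 60.0
```

>>> servo_tool(
  series=[
    {"offset": [0,0,0],"rot": [0,0,0],"hand": -1},
    {"offset": [0,0,-0.1],"rot": [0,0,0],"hand": -1},
    {"offset": [0,0,-0.2],"rot": [0,0,0],"hand": -1},
    {"offset": [0,0,-0.2],"rot": [0,0,0],"hand": -1},
    {"offset": [0,0,-0.2],"rot": [0,0,0],"hand": -1},
  ],
)

```text
time: 11.05
ee_pos: [0.4309, -0.13, 0.1212]
eef_rot: [0.054, 0.999, 0.0, 0.0]
wrist_force: [0.8, 0.2, -0.4]
gripper_width: 0.535
gripper_force: 61.5
```

```bash
python3 go.py .438 .277 .12
```

```text
t 11.05 p [ 0.4309 -0.13    0.1212] yaw 83.8 tilt 0.05 w 0.535 gf 61.5 F [ 0.8  0.2 -0.4] j1,j7 [-0.07  1.73]
shift now-axes [0.247 2.702 0.008]
```

>>> servo_tool(
  series=[
    {"offset": [0.0225,0.246,0],"rot": [0,0,0],"hand": -1},
    {"offset": [0.0225,0.246,0],"rot": [0,0,0],"hand": -1},
    {"offset": [0.0225,0.246,0],"rot": [0,0,0],"hand": -1},
    {"offset": [0.0225,0.246,0],"rot": [0,0,0],"hand": -1},
    {"offset": [0.0225,0.246,0],"rot": [0,0,0],"hand": -1},
  ],
)

```text
time: 11.47
ee_pos: [0.4344, 0.0571, 0.1205]
eef_rot: [0.054, 0.999, 0.001, 0.001]
wrist_force: [2.0, 1.0, 0.1]
gripper_width: 0.54
gripper_force: 61.6
```

>>> servo_tool(
  series=[
    {"offset": [0.0225,0.246,0],"rot": [0,0,0],"hand": -1},
    {"offset": [0.0225,0.246,0],"rot": [0,0,0],"hand": -1},
    {"offset": [0.0225,0.246,0],"rot": [0,0,0],"hand": -1},
    {"offset": [0.0225,0.246,0],"rot": [0,0,0],"hand": -1},
    {"offset": [0.0225,0.246,0],"rot": [0,0,0],"hand": -1},
  ],
)

```text
time: 11.88
ee_pos: [0.4374, 0.2426, 0.1204]
eef_rot: [0.054, 0.999, 0.001, 0.001]
wrist_force: [0.6, -0.9, -0.9]
gripper_width: 0.536
gripper_force: 61.6
```

>>> servo_tool(
  series=[
    {"offset": [0.0225,0.246,0],"rot": [0,0,0],"hand": -1},
    {"offset": [0,0,0],"rot": [0,0,0],"hand": -1},
    {"offset": [0,0,0],"rot": [0,0,0],"hand": -1},
  ],
)

```text
time: 12.13
ee_pos: [0.4378, 0.2804, 0.1201]
eef_rot: [0.052, 0.999, 0.001, 0.001]
wrist_force: [0.1, -1.2, -0.9]
gripper_width: 0.536
gripper_force: 61.7
```

```bash
python3 go.py .438 .277 .02
python3 - <<'E'
from h import *
f=ctrl.grab_frame("scene");P=cloud(f);F=f["frame"].astype(int)
m=(np.hypot(P[:,:,0]-.438,P[:,:,1]-.277)<.04)&(P[:,:,2]>.06)
y=m&(F[:,:,0]>180)&(F[:,:,1]>140);print(y.sum(),np.percentile(P[y][:,2],[1,5,25,50,75,95]).round(4))
E
```

```text
t 12.13 p [0.4378 0.2804 0.1201] yaw 84.1 tilt 0.14 w 0.536 gf 61.7 F [ 0.1 -1.2 -0.9] j1,j7 [-0.76  0.82]
shift now-axes [-0.003 -0.024  0.667]
261 [0.1059 0.1072 0.1355 0.4064 0.4708 0.4746]
```

>>> servo_tool(
  series=[
    {"offset": [0,-0.025,0.2],"rot": [0,0,0],"hand": -1},
    {"offset": [0,0,0.2],"rot": [0,0,0],"hand": -1},
    {"offset": [0,0,0.18],"rot": [0,0,0],"hand": -1},
    {"offset": [0,0,0.08],"rot": [0,0,0],"hand": -1},
    {"offset": [0,0,0.01],"rot": [0,0,0],"hand": -1},
  ],
)

```text
time: 12.6
ee_pos: [0.4375, 0.271, 0.0174]
eef_rot: [0.056, 0.998, -0.001, -0.001]
wrist_force: [0.1, 0.2, -0.4]
gripper_width: 0.535
gripper_force: 67.0
```

>>> servo_tool(
  series=[
    {"offset": [0,0,0.005],"rot": [0,0,0],"hand": -1},
    {"offset": [0,0,0],"rot": [0,0,0],"hand": -1},
  ],
)

```text
time: 12.77
ee_pos: [0.4381, 0.2725, 0.0183]
eef_rot: [0.055, 0.998, -0.0, 0.0]
wrist_force: [-0.4, -0.6, 0.0]
gripper_width: 0.534
gripper_force: 67.0
```

>>> servo_tool(
  series=[
    {"offset": [0,0,0.003],"rot": [0,0,0],"hand": 0.5},
    {"offset": [0,0,0],"rot": [0,0,0],"hand": 0.5},
    {"offset": [0,0,0],"rot": [0,0,0],"hand": 0.5},
    {"offset": [0,0,-0.1],"rot": [0,0,0],"hand": 0.5},
    {"offset": [0,0,-0.25],"rot": [0,0,0],"hand": 0.0},
  ],
)

```text
time: 13.18
ee_pos: [0.435, 0.272, 0.0672]
eef_rot: [0.054, 0.999, -0.003, -0.003]
wrist_force: [1.2, 1.0, -0.7]
gripper_width: 0.629
gripper_force: 0.0
```

>>> servo_tool(
  series=[
    {"offset": [0,0,-0.25],"rot": [0,0,0],"hand": 0},
    {"offset": [0,0,-0.1],"rot": [0,0,0],"hand": 0},
    {"offset": [0,0,0],"rot": [0,0,0.035],"hand": 0},
    {"offset": [0,0,0],"rot": [0,0,0.035],"hand": 0},
    {"offset": [0,0,0],"rot": [0,0,0.035],"hand": 0},
  ],
)

```text
time: 13.6
ee_pos: [0.4379, 0.274, 0.1234]
eef_rot: [0.22, 0.975, 0.001, 0.0]
wrist_force: [-0.8, -0.3, -0.1]
gripper_width: 0.501
gripper_force: 0.0
```

>>> servo_tool(
  series=[
    {"offset": [0,0,0],"rot": [0,0,0.035],"hand": 0},
    {"offset": [0,0,0],"rot": [0,0,0.032],"hand": 0},
    {"offset": [0,0,0],"rot": [0,0,0],"hand": 0},
  ],
)

```text
time: 13.85
ee_pos: [0.4376, 0.2739, 0.1227]
eef_rot: [0.32, 0.947, 0.0, 0.0]
wrist_force: [0.5, -0.7, 0.9]
gripper_width: 0.503
gripper_force: 0.0
```

```bash
python3 go.py .538 -.121 .12 53.8
python3 - <<'E'
from h import *
f=ctrl.grab_frame("scene");q=cloud(f).reshape(-1,3)
q=q[(np.hypot(q[:,0]-.438,q[:,1]-.277)<.045)&(q[:,2]>.028)&(q[:,2]<.06)];print(len(q),q.mean(0).round(4),q[:,2].max(),q[:,2].min(),cv2.minEnclosingCircle(np.float32(q[:,:2])))
E
```

```text
t 13.85 p [0.4376 0.2739 0.1227] yaw 52.6 tilt 0.03 w 0.503 gf 0.0 F [ 0.5 -0.7  0.9] j1,j7 [-0.86  0.35]
shift now-axes [-2.13  -1.686  0.018]
yaw turn deg 1.2 rot z share -0.0065
shift after turn [-2.095 -1.729  0.018]
264 [0.4374 0.2728 0.0342] 0.03939866125074187 0.028295983846861716 ((0.4350651800632477, 0.2736019790172577), 0.025850845500826836)
```

>>> servo_tool(
  series=[
    {"offset": [-0.194,-0.153,0],"rot": [0,0,0],"hand": 0},
    {"offset": [-0.194,-0.153,0],"rot": [0,0,0],"hand": 0},
    {"offset": [-0.194,-0.153,0],"rot": [0,0,0],"hand": 0},
    {"offset": [-0.194,-0.153,0],"rot": [0,0,0],"hand": 0},
    {"offset": [-0.194,-0.153,0],"rot": [0,0,0],"hand": 0},
  ],
)

```text
time: 14.32
ee_pos: [0.4844, 0.0928, 0.1227]
eef_rot: [0.317, 0.948, 0.0, 0.0]
wrist_force: [0.6, 0.6, -0.2]
gripper_width: 0.505
gripper_force: 0.0
```

>>> servo_tool(
  series=[
    {"offset": [-0.194,-0.153,0],"rot": [0,0,0],"hand": 0},
    {"offset": [-0.194,-0.153,0],"rot": [0,0,0],"hand": 0},
    {"offset": [-0.194,-0.153,0],"rot": [0,0,0],"hand": 0},
    {"offset": [-0.194,-0.153,0],"rot": [0,0,0],"hand": 0},
    {"offset": [-0.194,-0.153,0],"rot": [0,0,0],"hand": 0},
  ],
)

```text
time: 14.73
ee_pos: [0.531, -0.0867, 0.1226]
eef_rot: [0.317, 0.948, 0.0, 0.0]
wrist_force: [1.4, -0.7, 0.1]
gripper_width: 0.497
gripper_force: 0.0
```

>>> servo_tool(
  series=[
    {"offset": [-0.194,-0.153,0],"rot": [0,0,-0.0065],"hand": 0},
    {"offset": [0,0,0],"rot": [0,0,0],"hand": 0},
    {"offset": [0,0,0],"rot": [0,0,0],"hand": 0},
  ],
)

```text
time: 14.98
ee_pos: [0.5401, -0.1238, 0.1225]
eef_rot: [0.31, 0.951, -0.0, 0.0]
wrist_force: [0.1, 0.2, -0.4]
gripper_width: 0.497
gripper_force: 0.0
```

```bash
python3 w.py .538 -.121 .015 .04 w3; python3 go.py .5375 -.121 .012 53.8
```

```text
319 mean [ 0.5354 -0.119   0.0225] rect ((536.2478637695312, -119.65015411376953), (9.701873779296875, 27.580060958862305), 53.91149139404297)
circ 535.8947143554688 -119.90612030029297 14.05335521697998
t 15.03 p [ 0.5399 -0.1215  0.1223] yaw 54.0 tilt 0.02 w 0.499 gf 0.0 F [0.3 1.5 0.3] j1,j7 [-0.14  1.22]
shift now-axes [ 0.015 -0.007  0.736]
yaw turn deg -0.2 rot z share 0.0011
shift after turn [ 0.015 -0.007  0.736]
```

>>> servo_tool(
  series=[
    {"offset": [0.02,-0.007,0.2],"rot": [0,0,0],"hand": 0},
    {"offset": [0,0,0.2],"rot": [0,0,0],"hand": 0},
    {"offset": [0,0,0.2],"rot": [0,0,0],"hand": 0},
    {"offset": [0,0,0.12],"rot": [0,0,0],"hand": 0},
    {"offset": [0,0,0.02],"rot": [0,0,0],"hand": 0},
  ],
)

```text
time: 15.45
ee_pos: [0.5344, -0.1171, 0.0082]
eef_rot: [0.307, 0.952, -0.0, -0.003]
wrist_force: [0.2, 0.3, 0.2]
gripper_width: 0.501
gripper_force: 0.0
```

>>> servo_tool(
  series=[
    {"offset": [0,0,0],"rot": [0,0,0],"hand": -1},
    {"offset": [0,0,0],"rot": [0,0,0],"hand": -1},
    {"offset": [0,0,0],"rot": [0,0,0],"hand": -1},
    {"offset": [0,0,0],"rot": [0,0,0],"hand": -1},
    {"offset": [0,0,0],"rot": [0,0,0],"hand": -1},
  ],
)

```text
time: 15.87
ee_pos: [0.5383, -0.1196, 0.013]
eef_rot: [0.309, 0.951, 0.001, 0.001]
wrist_force: [-1.0, 1.9, 8.1]
gripper_width: 0.094
gripper_force: 61.6
```

>>> servo_tool(
  series=[
    {"offset": [0,0,0],"rot": [0,0,0],"hand": -1},
    {"offset": [0,0,0],"rot": [0,0,0],"hand": -1},
    {"offset": [0,0,-0.15],"rot": [0,0,0],"hand": -1},
    {"offset": [0,0,-0.2],"rot": [0,0,0],"hand": -1},
    {"offset": [0,0,-0.25],"rot": [0,0,0],"hand": -1},
  ],
)

```text
time: 16.28
ee_pos: [0.5356, -0.1197, 0.1014]
eef_rot: [0.309, 0.951, -0.0, -0.002]
wrist_force: [1.4, 0.2, -0.8]
gripper_width: 0.094
gripper_force: 60.5
```

```bash
python3 go.py .446 -.31 .1
```

```text
t 16.28 p [ 0.5356 -0.1197  0.1014] yaw 54.0 tilt 0.19 w 0.094 gf 60.5 F [ 1.4  0.2 -0.8] j1,j7 [-0.14  1.23]
shift now-axes [-0.263 -1.378  0.011]
```

>>> servo_tool(
  series=[
    {"offset": [-0.044,-0.23,0],"rot": [0,0,0],"hand": -1},
    {"offset": [-0.044,-0.23,0],"rot": [0,0,0],"hand": -1},
    {"offset": [-0.044,-0.23,0],"rot": [0,0,0],"hand": -1},
    {"offset": [-0.044,-0.23,0],"rot": [0,0,0],"hand": -1},
    {"offset": [-0.044,-0.23,0],"rot": [0,0,0],"hand": -1},
  ],
)

```text
time: 16.7
ee_pos: [0.4617, -0.2802, 0.1023]
eef_rot: [0.309, 0.951, 0.0, 0.001]
wrist_force: [0.9, -1.1, -1.8]
gripper_width: 0.09
gripper_force: 60.6
```

>>> servo_tool(
  series=[
    {"offset": [-0.044,-0.23,0],"rot": [0,0,0],"hand": -1},
    {"offset": [0,0,0],"rot": [0,0,0],"hand": -1},
    {"offset": [0,0,0],"rot": [0,0,0],"hand": -1},
  ],
)

```text
time: 16.95
ee_pos: [0.4459, -0.3132, 0.1021]
eef_rot: [0.312, 0.95, -0.0, 0.001]
wrist_force: [0.2, 2.3, -0.6]
gripper_width: 0.096
gripper_force: 60.6
```

```bash
cat > pl.py <<'E'
import sys
from h import *
x,y=map(float,sys.argv[1:3])
s=ctrl.sense();f=ctrl.grab_frame("scene");P=cloud(f);F=f["frame"].astype(int)
m=(np.hypot(P[:,:,0]-x,P[:,:,1]-y)<.045)&(P[:,:,2]>.05)&(P[:,:,2]<.2)&(F[:,:,0]>140)&(F[:,:,1]>110)&(F[:,:,2]<110)
print(m.sum(),"below TCP",(s["ee_pos"][2]-np.percentile(P[m][:,2],[2,10,50,90])).round(4),np.median(P[m],0).round(4))
E
python3 pl.py .446 -.31; python3 go.py .446 -.31 .0165
```

```text
151 below TCP [0.012  0.0108 0.0084 0.0015] [ 0.453  -0.3095  0.0937]
t 17.0 p [ 0.4471 -0.3112  0.1019] yaw 53.9 tilt 0.05 w 0.093 gf 60.6 F [-0.4  0.6 -0.5] j1,j7 [0.23 1.63]
shift now-axes [0.011 0.002 0.569]
```

>>> servo_tool(
  series=[
    {"offset": [0,0,0.2],"rot": [0,0,0],"hand": -1},
    {"offset": [0,0,0.2],"rot": [0,0,0],"hand": -1},
    {"offset": [0,0,0.12],"rot": [0,0,0],"hand": -1},
    {"offset": [0,0,0.035],"rot": [0,0,0],"hand": -1},
    {"offset": [0,0,0.005],"rot": [0,0,0],"hand": -1},
  ],
)

```text
time: 17.42
ee_pos: [0.4475, -0.3084, 0.0168]
eef_rot: [0.308, 0.951, 0.001, -0.001]
wrist_force: [0.5, 0.1, 0.6]
gripper_width: 0.097
gripper_force: 60.6
```

>>> servo_tool(
  series=[
    {"offset": [0,0,0.005],"rot": [0,0,0],"hand": -1},
    {"offset": [0,0,0],"rot": [0,0,0],"hand": -1},
  ],
)

```text
time: 17.58
ee_pos: [0.4485, -0.31, 0.0173]
eef_rot: [0.308, 0.951, 0.0, 0.001]
wrist_force: [-0.1, 0.2, 0.0]
gripper_width: 0.091
gripper_force: 60.5
```

>>> servo_tool(
  series=[
    {"offset": [0,0,0.003],"rot": [0,0,0],"hand": -0.3},
    {"offset": [0,0,0],"rot": [0,0,0],"hand": -0.3},
    {"offset": [0,0,0],"rot": [0,0,0],"hand": -0.3},
    {"offset": [0,0,-0.1],"rot": [0,0,0],"hand": -0.3},
    {"offset": [0,0,-0.25],"rot": [0,0,0],"hand": 1},
  ],
)

```text
time: 18.0
ee_pos: [0.4447, -0.3088, 0.0659]
eef_rot: [0.309, 0.951, 0.001, -0.004]
wrist_force: [1.2, -0.0, -0.4]
gripper_width: 0.476
gripper_force: 0.0
```

>>> servo_tool(
  series=[
    {"offset": [0,0,-0.25],"rot": [0,0,0],"hand": 1},
    {"offset": [0,0,-0.2],"rot": [0,0,0],"hand": 1},
    {"offset": [0,0,0],"rot": [0,0,-0.037],"hand": 1},
    {"offset": [0,0,0],"rot": [0,0,-0.037],"hand": 1},
    {"offset": [0,0,0],"rot": [0,0,-0.037],"hand": 1},
  ],
)

```text
time: 18.42
ee_pos: [0.4479, -0.3108, 0.1374]
eef_rot: [0.137, 0.991, -0.0, 0.001]
wrist_force: [-0.3, 0.5, 0.6]
gripper_width: 1.001
gripper_force: 0.0
```

>>> servo_tool(
  series=[
    {"offset": [0,0,0],"rot": [0,0,-0.037],"hand": 1},
    {"offset": [0,0,0],"rot": [0,0,0],"hand": 1},
  ],
)

```text
time: 18.58
ee_pos: [0.4474, -0.3107, 0.1366]
eef_rot: [0.08, 0.997, -0.0, 0.0]
wrist_force: [0.7, -0.2, 0.4]
gripper_width: 1.001
gripper_force: 0.0
```

```bash
python3 go.py .456 -.008 .13;python3 - <<'E'
from h import *
f=ctrl.grab_frame("scene");q=cloud(f).reshape(-1,3)
q=q[(np.hypot(q[:,0]-.446,q[:,1]+.31)<.034)&(q[:,2]<.06)];b=q[q[:,2]>.015];print(len(b),b.mean(0).round(4),b[:,2].max())
E
```

```text
t 18.58 p [ 0.4474 -0.3107  0.1366] yaw 80.8 tilt 0.04 w 1.001 gf 0.0 F [ 0.7 -0.2  0.4] j1,j7 [0.29 2.03]
shift now-axes [0.264 2.002 0.044]
58 [ 0.4506 -0.3085  0.0225] 0.0286065780921565
```

>>> servo_tool(
  series=[
    {"offset": [0.033,0.25,0],"rot": [0,0,0],"hand": 1},
    {"offset": [0.033,0.25,0],"rot": [0,0,0],"hand": 1},
    {"offset": [0.033,0.25,0],"rot": [0,0,0],"hand": 1},
    {"offset": [0.033,0.25,0],"rot": [0,0,0],"hand": 1},
    {"offset": [0.033,0.25,0],"rot": [0,0,0],"hand": 1},
  ],
)

```text
time: 19.05
ee_pos: [0.4533, -0.12, 0.1363]
eef_rot: [0.084, 0.996, 0.0, 0.0]
wrist_force: [1.0, -0.1, 1.1]
gripper_width: 0.999
gripper_force: 0.0
```

>>> servo_tool(
  series=[
    {"offset": [0.033,0.25,0],"rot": [0,0,0],"hand": 1},
    {"offset": [0.033,0.25,0],"rot": [0,0,0],"hand": 1},
    {"offset": [0.033,0.25,0],"rot": [0,0,0],"hand": 1},
    {"offset": [0,0,0],"rot": [0,0,0],"hand": 1},
    {"offset": [0,0,0],"rot": [0,0,0],"hand": 1},
  ],
)

```text
time: 19.47
ee_pos: [0.4573, -0.0059, 0.1363]
eef_rot: [0.081, 0.997, 0.0, 0.0]
wrist_force: [0.7, -1.2, -0.2]
gripper_width: 1.001
gripper_force: 0.0
```

```bash
python3 w.py .456 -.008 .053 .068 w4; python3 go.py .4555 -.008 .025
```

```text
1296 mean [ 0.4539 -0.0063  0.0602] rect ((454.9358825683594, -6.774936676025391), (34.905303955078125, 36.40175247192383), 82.19588470458984)
circ 454.93572998046875 -6.459042549133301 18.244083404541016
t 19.52 p [ 0.4572 -0.0078  0.1362] yaw 80.6 tilt 0.01 w 0.998 gf 0.0 F [ 1.  -0.2  0.8] j1,j7 [-0.24  1.34]
shift now-axes [ 0.011 -0.003  0.742]
```

>>> servo_tool(
  series=[
    {"offset": [0.012,0.003,0.2],"rot": [0,0,0],"hand": 1},
    {"offset": [0,0,0.2],"rot": [0,0,0],"hand": 1},
    {"offset": [0,0,0.2],"rot": [0,0,0],"hand": 1},
    {"offset": [0,0,0.12],"rot": [0,0,0],"hand": 1},
    {"offset": [0,0,0.02],"rot": [0,0,0],"hand": 1},
  ],
)

```text
time: 19.93
ee_pos: [0.4532, -0.0097, 0.0225]
eef_rot: [0.084, 0.996, -0.001, -0.003]
wrist_force: [-0.4, -0.0, -0.0]
gripper_width: 0.998
gripper_force: 0.0
```

>>> servo_tool(
  series=[
    {"offset": [0,0,0],"rot": [0,0,0],"hand": -1},
    {"offset": [0,0,0],"rot": [0,0,0],"hand": -1},
    {"offset": [0,0,0],"rot": [0,0,0],"hand": -1},
    {"offset": [0,0,0],"rot": [0,0,0],"hand": -1},
    {"offset": [0,0,0],"rot": [0,0,0],"hand": -1},
  ],
)

```text
time: 20.35
ee_pos: [0.4565, -0.0076, 0.0267]
eef_rot: [0.082, 0.997, 0.0, 0.001]
wrist_force: [-1.7, -1.3, 6.9]
gripper_width: 0.409
gripper_force: 59.0
```

>>> servo_tool(
  series=[
    {"offset": [0,0,0],"rot": [0,0,0],"hand": -1},
    {"offset": [0,0,0],"rot": [0,0,0],"hand": -1},
    {"offset": [0,0,0],"rot": [0,0,0],"hand": -1},
  ],
)

```text
time: 20.6
ee_pos: [0.4565, -0.0076, 0.0266]
eef_rot: [0.082, 0.997, 0.0, 0.001]
wrist_force: [-1.3, -0.4, 7.4]
gripper_width: 0.408
gripper_force: 59.0
```

>>> servo_tool(
  series=[
    {"offset": [0,0,-0.15],"rot": [0,0,0],"hand": -1},
    {"offset": [0,0,-0.2],"rot": [0,0,0],"hand": -1},
    {"offset": [0,0,-0.25],"rot": [0,0,0],"hand": -1},
    {"offset": [0,0,0],"rot": [0,0,0],"hand": -1},
  ],
)

```text
time: 20.93
ee_pos: [0.4596, -0.0073, 0.1214]
eef_rot: [0.082, 0.997, 0.001, 0.005]
wrist_force: [0.9, 1.0, -0.8]
gripper_width: 0.405
gripper_force: 59.9
```

```bash
python3 go.py .521 -.321 .12
```

```text
t 20.93 p [ 0.4596 -0.0073  0.1214] yaw 80.6 tilt 0.63 w 0.405 gf 59.9 F [ 0.9  1.  -0.8] j1,j7 [-0.24  1.35]
shift now-axes [-0.746 -1.996  0.01 ]
```

>>> servo_tool(
  series=[
    {"offset": [-0.083,-0.222,0],"rot": [0,0,0],"hand": -1},
    {"offset": [-0.083,-0.222,0],"rot": [0,0,0],"hand": -1},
    {"offset": [-0.083,-0.222,0],"rot": [0,0,0],"hand": -1},
    {"offset": [-0.083,-0.222,0],"rot": [0,0,0],"hand": -1},
    {"offset": [-0.083,-0.222,0],"rot": [0,0,0],"hand": -1},
  ],
)

```text
time: 21.35
ee_pos: [0.4901, -0.1835, 0.1158]
eef_rot: [0.082, 0.997, 0.0, 0.001]
wrist_force: [0.2, 1.1, -0.2]
gripper_width: 0.409
gripper_force: 59.9
```

>>> servo_tool(
  series=[
    {"offset": [-0.083,-0.222,0],"rot": [0,0,0],"hand": -1},
    {"offset": [-0.083,-0.222,0],"rot": [0,0,0],"hand": -1},
    {"offset": [-0.083,-0.222,0],"rot": [0,0,0],"hand": -1},
    {"offset": [-0.083,-0.222,0],"rot": [0,0,0],"hand": -1},
    {"offset": [0,0,0],"rot": [0,0,0],"hand": -1},
  ],
)

```text
time: 21.77
ee_pos: [0.5169, -0.3302, 0.1164]
eef_rot: [0.086, 0.996, -0.003, 0.002]
wrist_force: [-0.7, -0.6, -0.9]
gripper_width: 0.406
gripper_force: 60.0
```

>>> servo_tool(
  series=[
    {"offset": [0,0,0],"rot": [0,0,0],"hand": -1},
    {"offset": [0,0,0],"rot": [0,0,0],"hand": -1},
  ],
)

```text
time: 21.93
ee_pos: [0.517, -0.3208, 0.1151]
eef_rot: [0.082, 0.997, 0.0, -0.0]
wrist_force: [-1.8, 0.5, -1.5]
gripper_width: 0.405
gripper_force: 60.0
```

```bash
python3 go.py .522 -.321 .0305
```

```text
t 21.93 p [ 0.517  -0.3208  0.1151] yaw 80.6 tilt 0.04 w 0.405 gf 60.0 F [-1.8  0.5 -1.5] j1,j7 [0.29 1.98]
shift now-axes [-0.033  0.004  0.564]
```

>>> servo_tool(
  series=[
    {"offset": [-0.03,0,0.2],"rot": [0,0,0],"hand": -1},
    {"offset": [0,0,0.2],"rot": [0,0,0],"hand": -1},
    {"offset": [0,0,0.12],"rot": [0,0,0],"hand": -1},
    {"offset": [0,0,0.035],"rot": [0,0,0],"hand": -1},
    {"offset": [0,0,0.005],"rot": [0,0,0],"hand": -1},
  ],
)

```text
time: 22.35
ee_pos: [0.5212, -0.3196, 0.0307]
eef_rot: [0.081, 0.997, 0.001, -0.001]
wrist_force: [-0.6, -0.6, -0.3]
gripper_width: 0.404
gripper_force: 60.0
```

>>> servo_tool(
  series=[
    {"offset": [0,0,0.003],"rot": [0,0,0],"hand": -1},
    {"offset": [0,0,0],"rot": [0,0,0],"hand": -1},
  ],
)

```text
time: 22.52
ee_pos: [0.5223, -0.3213, 0.0315]
eef_rot: [0.081, 0.997, -0.0, 0.001]
wrist_force: [-0.3, 0.1, 0.3]
gripper_width: 0.407
gripper_force: 60.0
```

>>> servo_tool(
  series=[
    {"offset": [0,0,0.008],"rot": [0,0,0],"hand": -1},
    {"offset": [0,0,0],"rot": [0,0,0],"hand": -1},
    {"offset": [0,0,0],"rot": [0,0,0],"hand": 0.2},
    {"offset": [0,0,0],"rot": [0,0,0],"hand": 0.2},
    {"offset": [0,0,0],"rot": [0,0,0],"hand": 0.4},
  ],
)

```text
time: 22.93
ee_pos: [0.5218, -0.3223, 0.0298]
eef_rot: [0.082, 0.997, -0.0, 0.0]
wrist_force: [-0.3, -0.1, 0.8]
gripper_width: 0.695
gripper_force: 0.0
```

>>> servo_tool(
  series=[
    {"offset": [0,0,0],"rot": [0,0,0],"hand": 0.4},
    {"offset": [0,0,-0.1],"rot": [0,0,0],"hand": 0.4},
    {"offset": [0,0,-0.25],"rot": [0,0,0],"hand": 0.4},
    {"offset": [0,0,-0.25],"rot": [0,0,0],"hand": 1},
    {"offset": [0,0,-0.2],"rot": [0,0,0],"hand": 1},
  ],
)

```text
time: 23.35
ee_pos: [0.5219, -0.3225, 0.1519]
eef_rot: [0.082, 0.997, -0.0, 0.001]
wrist_force: [1.0, -0.7, 0.6]
gripper_width: 0.954
gripper_force: 0.0
```

```bash
python3 go.py .669 .0105 .13;python3 - <<'E'
from h import *
f=ctrl.grab_frame("scene");q=cloud(f).reshape(-1,3)
q=q[(np.hypot(q[:,0]-.521,q[:,1]+.321)<.04)&(q[:,2]<.09)];b=q[q[:,2]>.056];print(len(b),b.mean(0).round(4),b[:,2].max())
E
```

```text
t 23.35 p [ 0.5219 -0.3225  0.1519] yaw 80.6 tilt 0.07 w 0.954 gf 0.0 F [ 1.  -0.7  0.6] j1,j7 [0.28 1.97]
shift now-axes [-0.605  2.351  0.145]
139 [ 0.5217 -0.3207  0.0622] 0.06627287760691747
```

>>> servo_tool(
  series=[
    {"offset": [-0.06,0.235,0],"rot": [0,0,0],"hand": 1},
    {"offset": [-0.06,0.235,0],"rot": [0,0,0],"hand": 1},
    {"offset": [-0.06,0.235,0],"rot": [0,0,0],"hand": 1},
    {"offset": [-0.06,0.235,0],"rot": [0,0,0],"hand": 1},
    {"offset": [-0.06,0.235,0],"rot": [0,0,0],"hand": 1},
  ],
)

```text
time: 23.82
ee_pos: [0.5952, -0.154, 0.1495]
eef_rot: [0.082, 0.997, 0.0, 0.0]
wrist_force: [0.6, 0.3, -0.2]
gripper_width: 1.001
gripper_force: 0.0
```

>>> servo_tool(
  series=[
    {"offset": [-0.06,0.235,0],"rot": [0,0,0],"hand": 1},
    {"offset": [-0.06,0.235,0],"rot": [0,0,0],"hand": 1},
    {"offset": [-0.06,0.235,0],"rot": [0,0,0],"hand": 1},
    {"offset": [-0.06,0.235,0],"rot": [0,0,0],"hand": 1},
    {"offset": [-0.06,0.235,0],"rot": [0,0,0],"hand": 1},
  ],
)

```text
time: 24.23
ee_pos: [0.6682, 0.0127, 0.1493]
eef_rot: [0.082, 0.997, 0.0, -0.0]
wrist_force: [0.8, -0.5, -0.3]
gripper_width: 0.997
gripper_force: 0.0
```

>>> servo_tool(
  series=[
    {"offset": [0,0,0.14],"rot": [0,0,0],"hand": 1},
    {"offset": [0,0,0],"rot": [0,0,0],"hand": 1},
    {"offset": [0,0,0],"rot": [0,0,0],"hand": 1},
  ],
)

```text
time: 24.48
ee_pos: [0.6668, 0.011, 0.1272]
eef_rot: [0.081, 0.997, -0.001, -0.001]
wrist_force: [0.2, -0.0, -0.6]
gripper_width: 1.002
gripper_force: 0.0
```

```bash
python3 w.py .669 .0105 .009 .02 w5; python3 go.py .669 .0105 .009
```

```text
1123 mean [0.6663 0.0124 0.0138] rect ((667.0574951171875, 12.167280197143555), (48.701053619384766, 48.53862380981445), 81.3148422241211)
circ 667.303466796875 12.172801971435547 24.823015213012695
t 24.53 p [0.6674 0.0098 0.1283] yaw 80.6 tilt 0.09 w 0.997 gf 0.0 F [ 0.  -0.2  0.4] j1,j7 [-0.23  1.39]
shift now-axes [-0.01   0.008  0.795]
```

```bash
cat > tip.py <<'E'
from h import *
s=ctrl.sense();f=ctrl.grab_frame("wrist");K=f["camera_matrix"];d=f["depth"];v,u=np.mgrid[:384,:512]
P=np.stack([(u-K[0,2])/K[0,0]*d,-(v-K[1,2])/K[1,1]*d,-d,np.ones_like(d)],-1)@np.array(f["mount"]).T
m=(d>0)&(P[:,:,2]<.04)&(abs(P[:,:,1])<.07)&(abs(P[:,:,0])<.04)
q=P[m];print(s["gripper_width"],"tool z of tips",np.percentile(q[:,2],[90,99,100]).round(4),q[q[:,2]>q[:,2].max()-.006].mean(0).round(4))
E
python3 tip.py
```

```text
0.9966666210424311 tool z of tips [-0.0473 -0.0202 -0.013 ] [ 2.50e-03 -4.00e-04 -1.68e-02  1.00e+00]
```

>>> servo_tool(
  series=[
    {"offset": [-0.005,0.012,0],"rot": [0,0,0],"hand": 0.2},
    {"offset": [0,0,0],"rot": [0,0,0],"hand": 0.2},
    {"offset": [0,0,0],"rot": [0,0,0],"hand": 0.2},
    {"offset": [0,0,0],"rot": [0,0,0],"hand": 0.2},
    {"offset": [0,0,0],"rot": [0,0,0],"hand": 0.2},
  ],
)

```text
time: 25.0
ee_pos: [0.669, 0.0124, 0.1288]
eef_rot: [0.082, 0.997, 0.0, 0.0]
wrist_force: [-0.0, 0.3, -0.4]
gripper_width: 0.599
gripper_force: 0.0
```

```bash
python3 tip.py; python3 go.py .668 .0115 .006
```

```text
0.5991039631686487 tool z of tips [-0.0483 -0.0129 -0.0027] [ 2.9e-03  1.0e-04 -6.8e-03  1.0e+00]
t 25.05 p [0.6689 0.0125 0.1287] yaw 80.6 tilt 0.02 w 0.599 gf 0.0 F [-0.3 -0.   0.6] j1,j7 [-0.23  1.39]
shift now-axes [ 0.005 -0.008  0.818]
```

>>> servo_tool(
  series=[
    {"offset": [0.003,-0.003,0.1],"rot": [0,0,0],"hand": 0.8},
    {"offset": [0,0,0.2],"rot": [0,0,0],"hand": 0.8},
    {"offset": [0,0,0.2],"rot": [0,0,0],"hand": 0.8},
    {"offset": [0,0,0.2],"rot": [0,0,0],"hand": 0.8},
    {"offset": [0,0,0.1],"rot": [0,0,0],"hand": 0.8},
  ],
)

```text
time: 25.47
ee_pos: [0.6661, 0.0123, 0.005]
eef_rot: [0.082, 0.997, -0.0, -0.002]
wrist_force: [-0.7, 0.2, -0.5]
gripper_width: 0.898
gripper_force: 0.0
```

>>> servo_tool(
  series=[
    {"offset": [0,0,0.02],"rot": [0,0,0],"hand": 0.8},
    {"offset": [0,0,0.01],"rot": [0,0,0],"hand": 0.8},
    {"offset": [0,0,0],"rot": [0,0,0],"hand": 0.8},
  ],
)

```text
time: 25.72
ee_pos: [0.6694, 0.0123, 0.0052]
eef_rot: [0.082, 0.997, 0.0, 0.001]
wrist_force: [-0.1, -0.0, -0.2]
gripper_width: 0.897
gripper_force: 0.0
```

```bash
python3 go.py .668 .0115 .0045
```

```text
t 25.72 p [0.6694 0.0123 0.0052] yaw 80.6 tilt 0.1 w 0.897 gf 0.0 F [-0.1 -0.  -0.2] j1,j7 [-0.21  1.41]
shift now-axes [ 0.009 -0.007  0.005]
```

>>> servo_tool(
  series=[
    {"offset": [0.006,0,0.006],"rot": [0,0,0],"hand": -1},
    {"offset": [0,0,0],"rot": [0,0,0],"hand": -1},
    {"offset": [0,0,0],"rot": [0,0,0],"hand": -1},
    {"offset": [0,0,0],"rot": [0,0,0],"hand": -1},
    {"offset": [0,0,0],"rot": [0,0,0],"hand": -1},
  ],
)

```text
time: 26.13
ee_pos: [0.6687, 0.0125, 0.0052]
eef_rot: [0.082, 0.997, 0.0, 0.001]
wrist_force: [-1.2, 0.6, 6.8]
gripper_width: 0.544
gripper_force: 61.2
```

>>> servo_tool(
  series=[
    {"offset": [0,0,0],"rot": [0,0,0],"hand": -1},
    {"offset": [0,0,0],"rot": [0,0,0],"hand": -1},
    {"offset": [0,0,-0.1],"rot": [0,0,0],"hand": -1},
    {"offset": [0,0,-0.2],"rot": [0,0,0],"hand": -1},
    {"offset": [0,0,-0.2],"rot": [0,0,0],"hand": -1},
  ],
)

```text
time: 26.55
ee_pos: [0.6666, 0.0124, 0.0793]
eef_rot: [0.082, 0.997, -0.0, -0.001]
wrist_force: [0.9, 0.1, -0.8]
gripper_width: 0.548
gripper_force: 62.0
```

>>> servo_tool(
  series=[
    {"offset": [0,0,-0.2],"rot": [0,0,0],"hand": -1},
    {"offset": [0,0,-0.15],"rot": [0,0,0],"hand": -1},
    {"offset": [0,0,0],"rot": [0,0,0],"hand": -1},
  ],
)

```text
time: 26.8
ee_pos: [0.6712, 0.0123, 0.138]
eef_rot: [0.082, 0.997, 0.001, 0.005]
wrist_force: [1.0, 0.9, 0.3]
gripper_width: 0.544
gripper_force: 62.1
```

```bash
python3 go.py .596 -.332 .12; python3 pl.py .669 .0125
```

```text
t 26.8 p [0.6712 0.0123 0.138 ] yaw 80.6 tilt 0.6 w 0.544 gf 62.1 F [1.  0.9 0.3] j1,j7 [-0.23  1.39]
shift now-axes [ 0.12  -2.347  0.113]
255 below TCP [ 0.0034  0.0001 -0.0066 -0.0091] [0.679  0.0094 0.1446]
```

>>> servo_tool(
  series=[
    {"offset": [0.012,-0.234,0],"rot": [0,0,0],"hand": -1},
    {"offset": [0.012,-0.234,0],"rot": [0,0,0],"hand": -1},
    {"offset": [0.012,-0.234,0],"rot": [0,0,0],"hand": -1},
    {"offset": [0.012,-0.234,0],"rot": [0,0,0],"hand": -1},
    {"offset": [0.012,-0.234,0],"rot": [0,0,0],"hand": -1},
  ],
)

```text
time: 27.27
ee_pos: [0.6287, -0.1606, 0.1302]
eef_rot: [0.082, 0.997, 0.0, -0.001]
wrist_force: [0.7, -0.5, -0.7]
gripper_width: 0.545
gripper_force: 62.0
```

>>> servo_tool(
  series=[
    {"offset": [0.012,-0.234,0],"rot": [0,0,0],"hand": -1},
    {"offset": [0.012,-0.234,0],"rot": [0,0,0],"hand": -1},
    {"offset": [0.012,-0.234,0],"rot": [0,0,0],"hand": -1},
    {"offset": [0.012,-0.234,0],"rot": [0,0,0],"hand": -1},
    {"offset": [0.012,-0.234,0],"rot": [0,0,0],"hand": -1},
  ],
)

```text
time: 27.68
ee_pos: [0.5913, -0.3321, 0.1301]
eef_rot: [0.082, 0.997, 0.0, -0.001]
wrist_force: [1.0, -0.8, -1.8]
gripper_width: 0.544
gripper_force: 62.0
```

>>> servo_tool(
  series=[
    {"offset": [0,0,0],"rot": [0,0,0],"hand": -1},
    {"offset": [0,0,0],"rot": [0,0,0],"hand": -1},
    {"offset": [0,0,0],"rot": [0,0,0],"hand": -1},
  ],
)

```text
time: 27.93
ee_pos: [0.5922, -0.3302, 0.1301]
eef_rot: [0.082, 0.997, 0.001, -0.001]
wrist_force: [0.3, 0.8, -1.0]
gripper_width: 0.543
gripper_force: 62.0
```

```bash
python3 go.py .597 -.332 .0095; python3 pl.py .597 -.332
```

```text
t 27.93 p [ 0.5922 -0.3302  0.1301] yaw 80.6 tilt 0.09 w 0.543 gf 62.0 F [ 0.3  0.8 -1. ] j1,j7 [0.28 1.94]
shift now-axes [-0.035 -0.007  0.804]
181 below TCP [ 0.0033  0.001  -0.006  -0.0093] [ 0.6051 -0.3369  0.1361]
```

>>> servo_tool(
  series=[
    {"offset": [-0.035,-0.007,0.1],"rot": [0,0,0],"hand": -1},
    {"offset": [0,0,0.2],"rot": [0,0,0],"hand": -1},
    {"offset": [0,0,0.2],"rot": [0,0,0],"hand": -1},
    {"offset": [0,0,0.2],"rot": [0,0,0],"hand": -1},
    {"offset": [0,0,0.1],"rot": [0,0,0],"hand": -1},
  ],
)

```text
time: 28.4
ee_pos: [0.5962, -0.3296, 0.0065]
eef_rot: [0.08, 0.997, 0.002, -0.003]
wrist_force: [-23.7, 14.3, 101.1]
gripper_width: 0.551
gripper_force: 76.4
```

>>> servo_tool(
  series=[
    {"offset": [0,0,0.01],"rot": [0,0,0],"hand": -1},
    {"offset": [0,0,0],"rot": [0,0,0],"hand": -1},
  ],
)

```text
time: 28.57
ee_pos: [0.5978, -0.3313, 0.0077]
eef_rot: [0.081, 0.997, 0.001, -0.001]
wrist_force: [-0.3, 0.2, -0.4]
gripper_width: 0.543
gripper_force: 72.3
```

The contact spiked to 101 N, under the 120 N limit, and has settled to nearly zero. I release now.

>>> servo_tool(
  series=[
    {"offset": [0,0,0],"rot": [0,0,0],"hand": 0.5},
    {"offset": [0,0,0],"rot": [0,0,0],"hand": 0.5},
    {"offset": [0,0,0],"rot": [0,0,0],"hand": 0.5},
    {"offset": [0,0,-0.05],"rot": [0,0,0],"hand": 0.5},
    {"offset": [0,0,-0.2],"rot": [0,0,0],"hand": 0.5},
  ],
)

```text
time: 28.98
ee_pos: [0.5946, -0.331, 0.0432]
eef_rot: [0.082, 0.997, 0.001, -0.004]
wrist_force: [-1.3, 0.8, 0.1]
gripper_width: 0.747
gripper_force: 0.0
```

>>> servo_tool(
  series=[
    {"offset": [0,0,-0.25],"rot": [0,0,0],"hand": 0.5},
    {"offset": [0,0,-0.25],"rot": [0,0,0],"hand": 0.5},
    {"offset": [0,0,-0.25],"rot": [0,0,0],"hand": 0.5},
    {"offset": [0,0,-0.25],"rot": [0,0,0],"hand": 0.5},
    {"offset": [-0.1,0.25,0],"rot": [0,0,0],"hand": 0.5},
  ],
)

```text
time: 29.4
ee_pos: [0.6169, -0.3109, 0.2076]
eef_rot: [0.089, 0.996, -0.006, 0.006]
wrist_force: [0.8, -4.7, 1.4]
gripper_width: 0.752
gripper_force: 0.0
```

>>> servo_tool(
  series=[
    {"offset": [-0.1,0.25,0],"rot": [0,0,0],"hand": 0.5},
    {"offset": [-0.1,0.25,0],"rot": [0,0,0],"hand": 0.5},
    {"offset": [-0.1,0.25,0],"rot": [0,0,0],"hand": 0.5},
    {"offset": [-0.1,0.25,0],"rot": [0,0,0],"hand": 0.5},
    {"offset": [0,0,0],"rot": [0,0,0],"hand": 0.5},
  ],
)

```text
time: 29.82
ee_pos: [0.7069, -0.1473, 0.1972]
eef_rot: [0.075, 0.997, 0.004, 0.002]
wrist_force: [-0.1, 2.5, 0.0]
gripper_width: 0.751
gripper_force: 0.0
```

```bash
cat > fin.py <<'E'
from h import *
tr={"t3":(np.array([.521,-.321]),171.4),"t2":(np.array([.476,.274]),175.8)}
it={"rect":("t3",.449,-.31,.015,.03),"tall":("t3",.521,-.321,.055,.075),"ring":("t3",.597,-.332,.011,.03),"round":("t2",.515,.266,.015,.03),"short":("t2",.438,.273,.028,.045)}
for cam in("top","scene"):
    f=ctrl.grab_frame(cam);Q=cloud(f).reshape(-1,3)
    if cam=="scene": cv2.imwrite("pics/fin.png",f["frame"][60:300,:,::-1])
    for n,(t,x,y,a,b) in it.items():
        q=Q[(np.hypot(Q[:,0]-x,Q[:,1]-y)<.036)&(Q[:,2]>a)&(Q[:,2]<b)]
        if len(q)<5: print(cam,n,"few");continue
        c,_=cv2.minEnclosingCircle(np.float32(q[:,:2]));th=np.radians(tr[t][1]);d=np.array(c)-tr[t][0]
        print(cam,n,len(q),"tray xy mm",(1000*np.array([d@[np.cos(th),np.sin(th)],d@[-np.sin(th),np.cos(th)]])).round(1),"z med/max",np.median(q[:,2]).round(4),q[:,2].max().round(4))
E
python3 fin.py; python3 go.py
```

```text
top rect few
top tall few
top ring few
top round 48 tray xy mm [-36.6  10.8] z med/max 0.0257 0.0283
top short 287 tray xy mm [39.2  4.6] z med/max 0.0345 0.0388
scene rect few
scene tall few
scene ring 185 tray xy mm [-77.3  -2.6] z med/max 0.0157 0.0207
scene round 75 tray xy mm [-38.    7.1] z med/max 0.0238 0.0273
scene short 266 tray xy mm [41.2  4. ] z med/max 0.0343 0.0387
t 29.92 p [ 0.7032 -0.1567  0.1972] yaw 80.9 tilt 0.08 w 0.746 gf 0.0 F [-0.2 -0.8  0.8] j1,j7 [0.01 1.63]
```

View pics/fin.png

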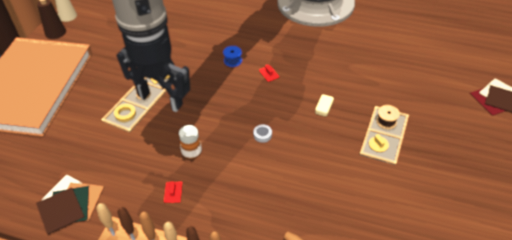

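The ring, round clasp and short spool are in place. The arm hides the rest of tray3, so I move it aside.

>>> servo_tool(
  series=[
    {"offset": [0,0.25,0],"rot": [0,0,0],"hand": 0.5},
    {"offset": [0,0.25,0],"rot": [0,0,0],"hand": 0.5},
    {"offset": [0,0.25,0],"rot": [0,0,0],"hand": 0.5},
    {"offset": [0,0.25,0],"rot": [0,0,0],"hand": 0.5},
    {"offset": [0,0.25,0],"rot": [0,0,0],"hand": 0.5},
  ],
)

```text
time: 30.33
ee_pos: [0.7326, 0.0241, 0.1977]
eef_rot: [0.083, 0.997, -0.0, 0.0]
wrist_force: [0.3, -0.0, -0.1]
gripper_width: 0.752
gripper_force: 0.0
```

>>> servo_tool(
  series=[
    {"offset": [0,0.2,0],"rot": [0,0,0],"hand": 0.5},
    {"offset": [0,0,0],"rot": [0,0,0],"hand": 0.5},
    {"offset": [0,0,0],"rot": [0,0,0],"hand": 0.5},
    {"offset": [0,0,0],"rot": [0,0,0],"hand": 0.5},
  ],
)

```text
time: 30.67
ee_pos: [0.7374, 0.0518, 0.1972]
eef_rot: [0.083, 0.997, -0.001, 0.0]
wrist_force: [-0.1, -1.3, -0.1]
gripper_width: 0.753
gripper_force: 0.0
```

```bash
sed -i 's/fin.png/fin2.png/' fin.py; python3 fin.py; python3 go.py
```

```text
top rect 50 tray xy mm [72.4 -1.5] z med/max 0.0242 0.0287
top tall 171 tray xy mm [0.2 1.2] z med/max 0.0628 0.0681
top ring 180 tray xy mm [-75.9   0.2] z med/max 0.0162 0.0213
top round 47 tray xy mm [-39.7   8.2] z med/max 0.0247 0.0286
top short 287 tray xy mm [39.2  5.1] z med/max 0.0344 0.0397
scene rect 58 tray xy mm [72.3 -0.6] z med/max 0.0232 0.0285
scene tall 143 tray xy mm [0.6 0.6] z med/max 0.0624 0.0662
scene ring 188 tray xy mm [-76.2  -2. ] z med/max 0.0157 0.022
scene round 74 tray xy mm [-39.    7.1] z med/max 0.0237 0.0287
scene short 265 tray xy mm [40.1  3.3] z med/max 0.0344 0.0397
t 30.77 p [0.7375 0.051  0.1971] yaw 80.4 tilt 0.1 w 0.749 gf 0.0 F [-0.4 -1.  -0.4] j1,j7 [-0.26  1.33]
```

View pics/fin2.png

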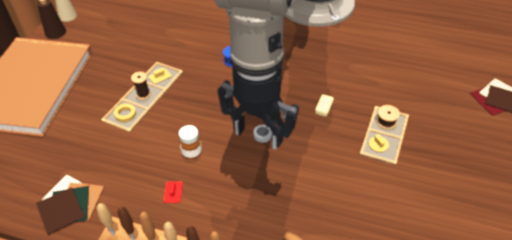

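All five pieces are within 9 mm of their compartment centres and upright: ring (124,113), tall spool (139,84), rect clasp (160,75), short spool (388,115) and round clasp (378,143). The jar (190,141), wax (325,104) and anvil (262,132) stand where they were.

```bash
python3 -c "
from cell import ctrl
print(ctrl.hand_in())"
```

```text
the job is handed in; nothing more can be done
None
```

Both kits are made up and the job is handed in at about 31 s: all five pieces measured upright within 9 mm of their compartment centres, the bystanders look unmoved, and placing the ring briefly pushed the wrist to at least 101 N (limit 120 N); no verdict was returned.

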